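Lay out the stirring station and the row of standards

TASK

Get the bench ready for the next measurement. First stand the empty white beaker in the middle of the stirrer's round plate, then put its knobbed cover on it; and in the clear tray complete the row, in line and evenly spaced between the two vessels fixed at its ends, so that the tall bottle stands next to the slim control vial and the squat jar next to the small white rinse pot. Set everything down upright, never tip anything over on the way, and leave it all standing free.

Things in the scene. Friction and masses are not known exactly. Their poses are not given: they have to be found in the camera images.
- stirrer: Fixed laboratory stirrer: white box 130 x 130 mm with black knob on its front (robot side), and a round steel plate of diameter 110 mm centred on top. Origin: centre of the underside, at bench level; z up. The flat top of the plate is 51 mm above the origin, the box's top 45 mm. It changes sides with the tray from start to start.
- tray: Fixed clear shallow tray, outside 110 mm (its x, away from the robot) by 276 mm (its y, to the left) by 14 mm high; walls and floor 5 mm. Origin: centre of underside. A vessel is fixed at each end of its long centre line, 99 mm either side of the origin; the row's two free places are 33 mm either side of the origin on that line (66 mm pitch), standing on the floor, 5 mm above the origin.
- control: Control vial fixed upright in one end of the tray (which end varies): slim amber cylinder, diameter 23 mm, 65 mm tall with orange cap. Origin: centre of its underside.
- pot: Rinse pot fixed in the other end of the tray: small open white cup, diameter 36 mm at the rim, 34 mm tall, no cap. Origin: centre of its underside.
- beaker: Loose empty white plastic beaker standing upright on the bench: straight cylinder, diameter 62 mm, 85 mm tall, open at the top, walls 4 mm, 60 to 130 g. Grip it across the outside. Origin: centre of its underside; z up.
- cover: Loose grey cover lying right way up, 40 to 70 g: disc of diameter 70 mm, 5 mm thick, upright knob in its middle (diameter 18 mm, 11 to 39 mm above the origin); below the disc a tapered plug (34 to 44 mm diameter, 6 mm deep) that enters the beaker's mouth (inside diameter 54 mm). Origin: centre of the plug's underside; seated, it is 79 mm above the beaker's origin.
- bottle: Loose tall amber bottle with a narrower orange screw cap, standing upright on the bench: body diameter 36 mm up to 62 mm, cap diameter 24 mm from 70 to 90 mm, 65 to 125 g. Origin: centre of its underside.
- jar: Loose squat amber jar with a wide orange lid, standing upright on the bench: diameter 50 mm up to 42 mm, lid diameter 48 mm from 42 to 58 mm, 75 to 150 g. Origin: centre of its underside.
There are look-alikes about, which are no part of the job. Leave any turquoise look-alike of the bottle alone. What is shaped like the cover but purple is not meant.

How it is judged:
By the outcome, as a careful person would: the job done as asked, in the order asked, and still so for the second after the job is handed in, with the robot touching nothing.
It also fails if it takes over 106 s, if anything falls off the work surface, if the arm or the gripper's body presses on something with over 40 N, if the wrist force passes 120 N, or if a joint passes its speed limit or range.

ROBOT

A 6-joint arm with a two-finger parallel gripper is mounted at the origin on the work surface. World frame = base frame: x ahead of the robot, y to its left, z up, the work surface at z = 0. Lengths are in m, angles in degrees, forces in N, time in s.
With the tool pointing down it reaches from about 0.375 to 0.9 m from the base axis. Payload 3.1 kg.
Tool frame: the origin (TCP) lies at the very end of the fingers, on their centre line; the grasp point (between the pads) lies 19 mm behind it (bot.hold_point_z is the z of the grasp point in the tool frame, in m); z points along the fingers, y is the direction in which the jaws open and shut (so a half turn about z gives the same grasp; the last joint's range is limited). The gripper opens to 87 mm and grips with 3 to 60 N. Pads are 19 mm wide; open, the fingers measure 117 mm over their backs; the gripper's body (75 mm by 190 mm) begins 51 mm behind the grasp point.
Start: joints at [-84.425, 30.224, 82.088, -0, 67.689, -10.227], TCP at [0.17, -0.601, 0.189] pointing down, gripper open.
Joint ranges: [-176.69, 176.69], [-43.24, 126.21], [12.49, 139.97], [-82, 262], [0, 151.66], [-163.58, 163.58]. Speed limits (degrees/s): [159.86, 159.86, 180, 180, 180, 180].

INTERFACE

Orientations are given as a 3x3 rotation matrix whose columns are the frame's x, y, z axes.
In Python, from rig import bot gives the robot as it stands.
- The arm moves only by the tool servo_tool, never from a script. Its argument "increments" is a list of rows, each a list of 3 entries, a list of its own where there are three numbers: the closure, from 0 (fully open) to 1 (shut), then the shift along the tool's x, y, z in mm, then the turn about the tool's z in degrees. In form: [[claw, [x, y, z], turn], ...]. A call has 1 to 5 rows; each row shifts and turns the commanded pose from where the row before left it, along the tool's axes as they then stand; what a row does not reach is not made up. A row lasts 1/8 s, in which the tool goes at most 62.5 mm and 10.7 degrees, less where a joint would pass 70% of its speed; a pose out of reach is approached as far as the arm can. A call with a gripper value outside its range is refused whole. The fingers move at their own pace and stop on an object; the grip force is fixed at half the most. Time passes only in rows, so rows that do not move let the fingers close. It gives the time, the measured TCP pose, the force and the opening at its end, in the units of the state.
- bot.read_state(): the state, without advancing time (a new reading comes with each control period).
- bot.capture(name): name is "scene" or "top" or "wrist"; returns (picture, depth): 400x640x3 uint8, blue, green, red; 400x640 float32, m along the optical axis (not along the pixel's ray), 0 where there is no reading.
- bot.camera_info(name): a dict with "K" (3x3 intrinsics, pixels), "R" (3x3) and "t" (3): a world point X has camera coordinates R X + t; the wrist camera has in their place "mount" (4x4, takes a point from camera to tool coordinates, whose origin is the TCP and whose axes are the flange's). Camera axes: x right, y down, z forward; pixel columns grow to the right and rows downward; lengths in m; the calibration is good to about 2 mm. A picture is of the moment at which its call begins: read the wrist's pose just before it. camera_info takes no time and is no camera call.
- bot.hand_in(): hands the job in, once; it reports no verdict.
Trained networks look in the newest picture that a camera, given by its name, has taken for a name from the list of things; names that differ only in an ending like _2 or _b are one class to them, and where a whole thing is asked for, a point or a joint stands for the part that bears it (a point fixed in the world has none). Each returns a list of dicts, best first, with "p" (0 to 1); they miss things now and then, are a little off and sometimes report something else, mostly with a low value. They report only what shows in the picture. A call takes as long as a camera call. They do not tell look-alikes from the thing itself.
- bot.find_in(camera, thing): "bbox" ([left, top, right, bottom] in pixels, round what is visible of it).
- bot.trace(camera, thing): "region" (400x640 bool, what is visible of it) and "bbox" ([left, top, right, bottom] in pixels, round what is visible of it).
The state is a dict: "time_s": time; "joint_positions": joint angles; "qvel": joint speeds; "tau": joint torques, N m; "position": TCP position; "tcp_rot": TCP orientation; "force": force on the tool from outside, world axes, zero at the start; "moment": the same for the moment, N m; "opening": opening from 0.0 (shut) to 1.0 (fully open).
Only numpy, scipy, OpenCV 4.12 (cv2) and the standard library are available. Lean on these libraries where they do the work, as an engineer would, in place of code of your own. Each camera call takes 0.05 s, during which the arm holds its last target.

## Working session

There is one attempt and no reset: what is moved stays moved. The work goes in short steps, Python scripts to look and compute and a tool call to move; the robot and the scene stay as the last step left them, time stands still between calls to the robot, and variables do not carry over. Pictures are saved under pics/ and viewed, and the job is handed in when it is done.

Besides the shell and the picture viewer there is one more tool, called after "Call:" by a JSON object that holds its "op" and its "data". servo_tool: Moves the arm, as the interface text tells. Its arguments: {"type":"object","properties":{"increments":{"type":"array","items":{"type":"array"}}},"required":["increments"]}

```bash
ls; mkdir -p pics
python3 - <<'E'
from rig import bot
import cv2
s=bot.read_state(); print(s)
for c in ("scene","top","wrist"):
    im,d=bot.capture(c); cv2.imwrite(f"pics/{c}0.png",im)
    print(c,bot.camera_info(c))
print(bot.hold_point_z, bot.read_state()["time_s"])
E
```

```text
pics
{'time_s': 0.0, 'joint_positions': array([-8.44258327e+01,  3.02776774e+01,  8.21571105e+01, -9.26979327e-04,
        6.76875095e+01, -1.02288900e+01]), 'qvel': array([-0.10880996,  0.01456964, -0.03970879, -0.03675954,  0.01333543,
       -0.05082022]), 'tau': array([-2.45058854e-04, -4.40041816e+01, -1.76590562e+01,  6.31620898e-02,
        5.82358148e-02, -1.62727706e-04]), 'position': array([ 0.1701348 , -0.60056472,  0.18808149]), 'tcp_rot': array([[ 9.62201827e-01,  2.72337282e-01, -2.22228733e-04],
       [ 2.72337129e-01, -9.62199554e-01,  2.12294380e-03],
       [ 3.64328357e-04, -2.10322154e-03, -9.99997722e-01]]), 'force': array([-0.39942586, -0.54223265,  0.03683373]), 'moment': array([-0.05603634, -0.05921456, -0.04659344]), 'opening': 0.9999842090854132}
scene {'K': array([[437.27328097,   0.        , 319.88590801],
       [  0.        , 437.27328097, 190.76480701],
       [  0.        ,   0.        ,   1.        ]]), 'R': array([[-0.04711088,  0.99881212, -0.01244664],
       [ 0.76036331,  0.02777771, -0.64890372],
       [-0.64778716, -0.04003439, -0.76076872]])
[... 254 characters left out ...]
058,  0.01283502],
       [-0.9842828 , -0.02583276, -0.17469986],
       [ 0.17496689, -0.00844792, -0.98453808]]), 't': array([-0.00617396,  0.4881855 ,  0.70725794])}
wrist {'K': array([[277.91275347,   0.        , 320.29816395],
       [  0.        , 277.91275347, 197.44983059],
       [  0.        ,   0.        ,   1.        ]]), 'mount': array([[ 7.83225259e-04, -9.65123386e-01, -2.61794264e-01,
         7.18648387e-02],
       [ 9.99999388e-01,  5.51449101e-04,  9.58800060e-04,
        -5.51219480e-04],
       [-7.80994149e-04, -2.61794855e-01,  9.65123227e-01,
        -1.95135926e-01],
       [ 0.00000000e+00,  0.00000000e+00,  0.00000000e+00,
         1.00000000e+00]])}
-0.0187 0.15
```

View pics/scene0.png

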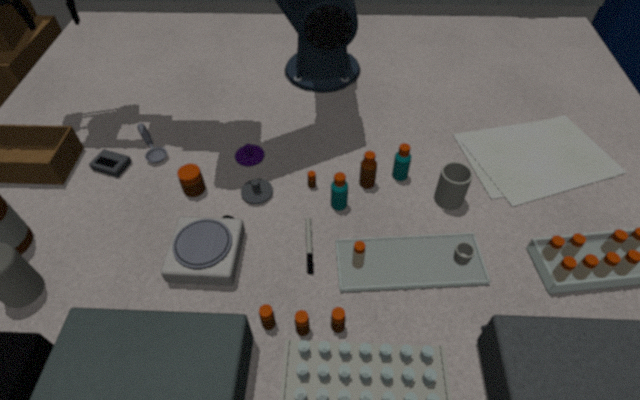

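View pics/top0.png

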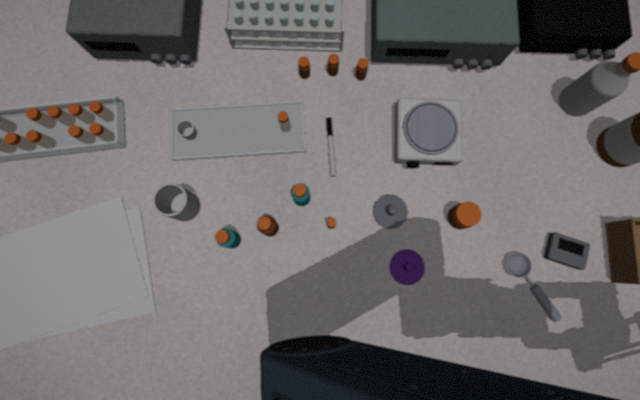

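View pics/wrist0.png

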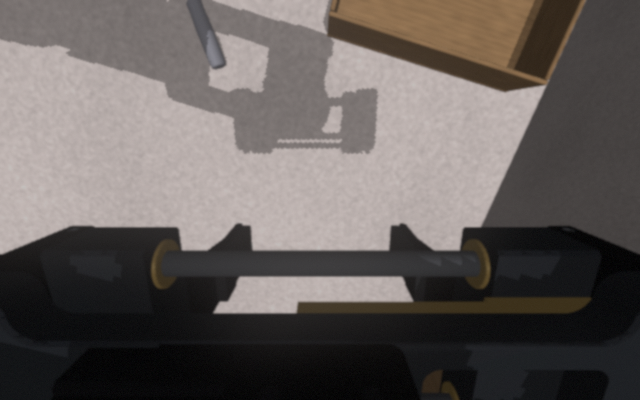

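The top view shows the beaker at (171,200), the cover at (390,210), the amber bottle at (267,225) with two turquoise ones beside it, and the jar at (464,215). The stirrer is at (430,127). In the tray, the pot is at (186,130) and the control vial at (283,118). Next I'll measure their positions.

```bash
cat > h.py <<'E'
from rig import bot
import numpy as np, cv2
from scipy.optimize import least_squares
def cloud(cam,d,mask=None,st=None):
    ci=bot.camera_info(cam); K=ci["K"]
    m=(d>0) if mask is None else (mask&(d>0))
    v,u=np.nonzero(m); z=d[v,u]
    P=np.stack([(u-K[0,2])/K[0,0]*z,(v-K[1,2])/K[1,1]*z,z],1)
    if "R" in ci: return (P-ci["t"])@ci["R"],u,v
    M=ci["mount"]; P=P@M[:3,:3].T+M[:3,3]
    return P@st["tcp_rot"].T+st["position"],u,v
def circ(P,r=None):
    c0=np.median(P[:,:2],0)
    if r is None:
        f=lambda p:np.hypot(P[:,0]-p[0],P[:,1]-p[1])-p[2]
        return least_squares(f,[*c0,.02],loss="soft_l1",f_scale=.002).x
    f=lambda p:np.hypot(P[:,0]-p[0],P[:,1]-p[1])-r
    return least_squares(f,c0,loss="soft_l1",f_scale=.002).x
E
python3 - <<'E'
from h import *
names=["stirrer","tray","control","pot","beaker","cover","bottle","jar"]
for cam in("top","scene"):
    im,d=bot.capture(cam); np.save(f"d_{cam}.npy",d); cv2.imwrite(f"im_{cam}.png",im)
    for n in names:
        for k,r in enumerate(bot.trace(cam,n)[:4]):
            P,u,v=cloud(cam,d,r["region"])
            if r["p"]<.3 or len(P)<5: continue
            np.save(f"c_{cam}_{n}_{k}.npy",P)
            col=im[r["region"]].mean(0).astype(int)
            print(cam,n,k,round(r["p"],2),r["bbox"],col,len(P),"med",P.mean(0).round(3),"min",np.percentile(P,2,axis=0).round(3),"max",np.percentile(P,98,axis=0).round(3))
print(bot.read_state()["time_s"])
E
```

```text
top stirrer 0 0.87 [396.0, 98.3, 462.7, 171.2] [116 111 112] 4388 med [ 0.625 -0.193  0.048] min [ 0.566 -0.258  0.02 ] max [ 0.692 -0.133  0.055]
top stirrer 1 0.66 [447.0, 200.1, 482.0, 227.5] [ 40  68 113] 786 med [ 0.46  -0.257  0.047] min [ 0.438 -0.285  0.001] max [ 0.484 -0.239  0.061]
top stirrer 2 0.44 [376.1, 194.0, 407.0, 229.9] [86 83 82] 959 med [ 0.469 -0.123  0.014] min [ 0.438 -0.155  0.008] max [ 0.5   -0.092  0.041]
top tray 0 0.69 [169.8, 97.5, 306.6, 160.3] [134 132 132] 6534 med [0.631 0.191 0.007] min [0.572 0.059 0.003] max [0.69  0.324 0.016]
top control 0 0.52 [277.0, 111.8, 294.3, 133.4] [ 68  85 114] 224 med [0.637 0.092 0.052] min [0.63  0.083 0.006] max [0.651 0.103 0.073]
top pot 0 0.56 [172.8, 120.6, 198.0, 140.3] [95 97 97] 326 med [0.624 0.292 0.026] min [0.606 0.274 0.007] max [0.638 0.308 0.041]
top beaker 0 0.68 [151.7, 180.7, 199.8, 219.0] [85 87 88] 1381 med [0.472 0.291 0.047] min [0.441 0.258 0.003] max [0.5   0.318 0.087]
top cover 0 0.78 [372.0, 194.1, 407.1, 228.4] [86 82 82] 942 med [ 0.469 -0.123  0.014] min [ 0.438 -0.155  0.009] max [ 0.
[... 1679 characters left out ...]
1]
scene cover 1 0.76 [233.1, 144.0, 265.0, 168.1] [51 17 37] 502 med [ 0.367 -0.155  0.016] min [ 0.333 -0.187  0.009] max [ 0.394 -0.127  0.041]
scene bottle 0 0.7 [333.4, 172.0, 348.2, 208.9] [48 56 43] 591 med [0.502 0.055 0.052] min [0.484 0.038 0.003] max [0.512 0.072 0.093]
scene bottle 1 0.66 [359.4, 150.5, 376.3, 186.6] [20 37 62] 551 med [0.441 0.115 0.053] min [0.422 0.099 0.003] max [0.449 0.133 0.092]
scene bottle 2 0.63 [392.6, 141.7, 409.6, 179.4] [48 56 42] 560 med [0.414 0.188 0.052] min [0.379 0.173 0.002] max [0.424 0.206 0.093]
scene jar 0 0.95 [175.3, 163.2, 202.6, 195.5] [17 43 80] 725 med [ 0.472 -0.259  0.043] min [ 0.442 -0.283  0.005] max [ 0.487 -0.239  0.061]
1.05
```

```bash
cat > fit.py <<'E'
from h import *
L=lambda c,n,k:np.load(f"c_{c}_{n}_{k}.npy")
J=[("beaker",0,0,.031,(.01,.08)),("bottle",2,1,.018,(.008,.058)),("bottle",2,1,.012,(.072,.087)),("jar",0,0,.025,(.008,.038)),("jar",0,0,.024,(.045,.055)),("control",0,0,.0115,(.015,.06)),("pot",0,0,None,(.02,.036)),("cover",0,0,.009,(.02,.037))]
for n,a,b,r,(z0,z1) in J:
    for lab,P in(("top",L("top",n,a)),("scene",L("scene",n,b)),("both",np.vstack([L("top",n,a),L("scene",n,b)]))):
        Q=P[(P[:,2]>z0)&(P[:,2]<z1)]
        if n=="beaker": # outside only: drop interior via iter
            c=circ(Q,r); Q=Q[np.abs(np.hypot(*(Q[:,:2]-c).T)-r)<.003]
        if len(Q)>8: print(n,lab,len(Q),circ(Q,r).round(4))
# cap/lid/top-face centres
def top(n,a,b,z0):
    for lab,P in(("top",L("top",n,a)),("scene",L("scene",n,b))):
        Q=P[P[:,2]>z0]; h=cv2.minEnclosingCircle((Q[:,:2]*1000).astype(np.float32))
        print(n,lab,"z",np.median(Q[:,2]).round(4),"mean",Q[:,:2].mean(0).round(4),"encl",np.round(h[0],1),round(h[1],1))
top("bottle",2,1,.088);top("jar",0,0,.056);top("beaker",0,0,.083);top("cover",0,0,.037);top("control",0,0,.067);top("pot",0,0,.037)
for cam in("top","scene"):
    P=L(cam,"stirrer",0); Q=P[(P[:,2]>.0495)&(P[:,2]<.056)]
    print("plate",cam,np.median(Q[:,2]).round(4),Q.mean(0).round(4),cv2.minEnclosingCircle((Q[:,:2]*1000).astype(np.float32)))
    P=L(cam,"cover",0); Q=P[(P[:,2]>.007)&(P[:,2]<.016)]
    print("disc",cam,np.median(Q[:,2]),cv2.minEnclosingCircle((Q[:,:2]*1000).astype(np.float32)))
    P=L(cam,"stirrer",0); Q=P[(P[:,2]>.042)]
    print("box",cam,cv2.minAreaRect((Q[:,:2]*1000).astype(np.float32)))
    P=L(cam,"tray",0); Q=P[(P[:,2]>.0115)&(P[:,2]<.018)]
    print("tray",cam,cv2.minAreaRect((Q[:,:2]*1000).astype(np.float32)))
E
python3 fit.py
```

```text
beaker top 725 [0.4701 0.286 ]
beaker scene 835 [0.4701 0.2891]
beaker both 1489 [0.4702 0.2882]
bottle top 62 [0.4125 0.0904]
bottle scene 253 [0.4303 0.116 ]
bottle both 315 [0.4305 0.1162]
bottle top 12 [0.4202 0.0987]
bottle scene 55 [0.4307 0.1164]
bottle both 67 [0.4308 0.1165]
jar top 120 [ 0.4624 -0.2639]
jar scene 228 [ 0.4615 -0.2639]
jar both 348 [ 0.4617 -0.264 ]
jar top 47 [ 0.4624 -0.2638]
jar scene 75 [ 0.4615 -0.2638]
jar both 122 [ 0.4618 -0.264 ]
control top 96 [0.642  0.0937]
control scene 162 [0.6405 0.0939]
control both 258 [0.641 0.094]
pot top 116 [0.6215 0.2895 0.0152]
pot scene 169 [0.6233 0.2902 0.0152]
pot both 285 [0.6226 0.2895 0.0152]
cover top 20 [ 0.4702 -0.1238]
cover scene 47 [ 0.4691 -0.1235]
cover both 67 [ 0.4694 -0.1238]
bottle top z 0.0908 mean [0.4311 0.1158] encl [431.5 116. ] 11.8
bottle scene z 0.0915 mean [0.433  0.1159] encl [431.9 115.9] 11.8
jar top z 0.0588 mean [ 0.4619 -0.2623] encl [ 462.5 -262.7] 24.2
jar scene z 0.0593 mean [ 0.4636 -0.2628] encl [ 461.8 -263.2] 25.0
beaker top z 0.0856 mean [0.4709 0.2882] encl [470.7 288.7] 31.1

[... 601 characters left out ...]
58624267578125, -123.22685241699219), 35.00282669067383)
box top ((632.2418212890625, -197.3013916015625), (129.24838256835938, 128.856201171875), 88.71312713623047)
tray top ((631.8993530273438, 192.10531616210938), (111.34233856201172, 276.0350036621094), 5.405836582183838)
plate scene 0.0531 [ 0.6361 -0.1965  0.053 ] ((630.5549926757812, -186.8968048095703), 65.26465606689453)
disc scene 0.012503514227201024 ((470.220458984375, -124.02822875976562), 35.37754821777344)
box scene ((634.2009887695312, -196.69338989257812), (129.3603057861328, 130.80429077148438), 89.1040267944336)
tray scene ((631.7811279296875, 192.0786590576172), (113.06184387207031, 275.66876220703125), 5.258449554443359)
```

Run:
```python
import cv2
im=cv2.imread("im_top.png")
cv2.imwrite("pics/z1.png",cv2.resize(im[90:240,140:340],None,fx=4,fy=4,interpolation=cv2.INTER_CUBIC))
```

```text
(no output)
```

View pics/z1.png

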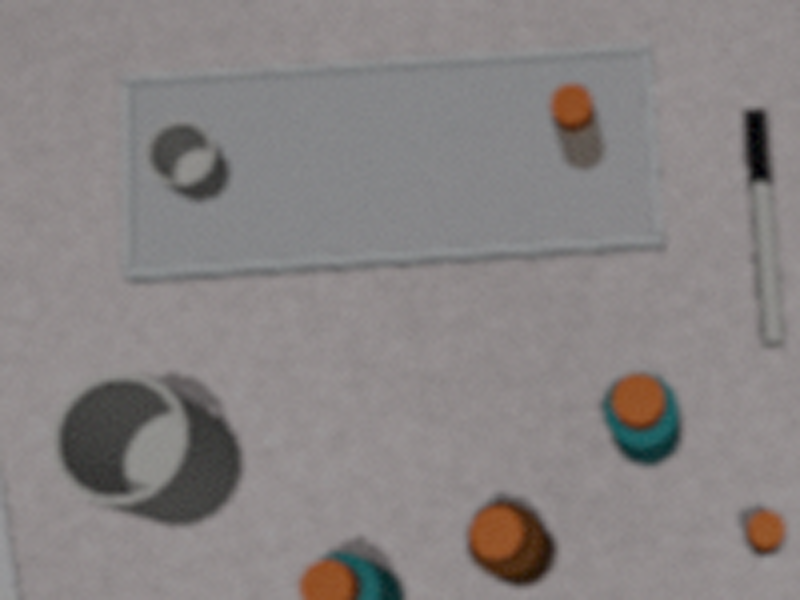

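Run:
```python
from h import *
for cam,(x0,y0,x1,y1),zz in(("top",(395,95,465,170),.052),("scene",(160,212,248,285),.052)):
    im=cv2.imread(f"im_{cam}.png"); g=cv2.cvtColor(im,cv2.COLOR_BGR2GRAY)
    cv2.imwrite(f"pics/pl_{cam}.png",cv2.resize(im[y0:y1,x0:x1],None,fx=6,fy=6,interpolation=cv2.INTER_CUBIC))
    ci=bot.camera_info(cam)
    # rectify to plane z=zz, 0.5 mm/px about (0.633,-0.197)
    N=320; s=.0005
    yy,xx=np.mgrid[0:N,0:N]; X=.633-(yy-N/2)*s; Y=-.197-(xx-N/2)*s
    W=np.stack([X,Y,np.full_like(X,zz)],-1)@ci["R"].T+ci["t"]
    p=W@ci["K"].T; mx=(p[...,0]/p[...,2]).astype(np.float32); my=(p[...,1]/p[...,2]).astype(np.float32)
    r=cv2.remap(g,mx,my,cv2.INTER_CUBIC).astype(float)
    cv2.imwrite(f"pics/rect_{cam}.png",cv2.resize(r.astype(np.uint8),None,fx=1.8,fy=1.8))
    # plate is darker than white rim: maximise radial contrast at r=55
    def sc(c):
        R=np.hypot(X-c[0],Y-c[1]); return r[(R>.056)&(R<.060)].mean()-r[(R<.054)&(R>.050)].mean()
    best=max(((sc((.633+i*.0005,-.197+j*.0005)),.633+i*.0005,-.197+j*.0005) for i in range(-16,17) for j in range(-16,17)))
    print(cam,best)
```

```text
top (np.float64(43.45691830556595), 0.6315000000000001, -0.195)
scene (np.float64(45.44478124552799), 0.6365, -0.1945)
```

Call:
{"op": "servo_tool", "data": {"increments": [[0.0,[0,0,-20],-10],[0.0,[0,0,-20],-10],[0.0,[0,0,-20],-10],[0.0,[0,0,-10],-10],[0.0,[0,0,0],-10]]}}

```text
time_s: 1.68
position: [0.1703, -0.6021, 0.2604]
tcp_rot: [[0.405, 0.914, 0.0], [0.914, -0.405, -0.003], [-0.002, 0.001, -1.0]]
force: [1.0, 0.4, -0.4]
opening: 0.996
```

View pics/rect_top.png

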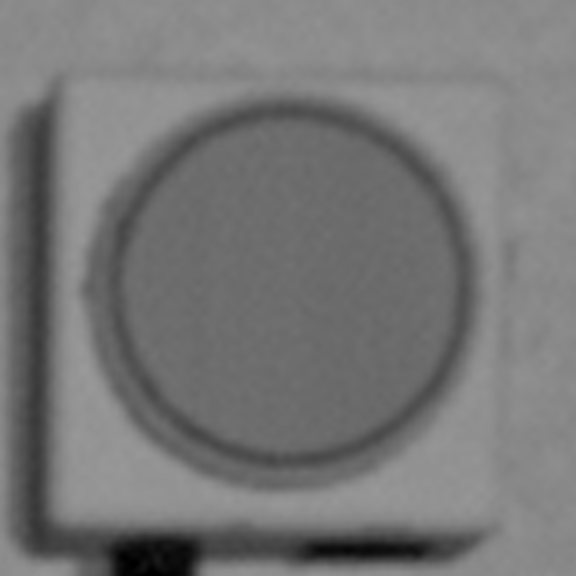

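View pics/rect_scene.png

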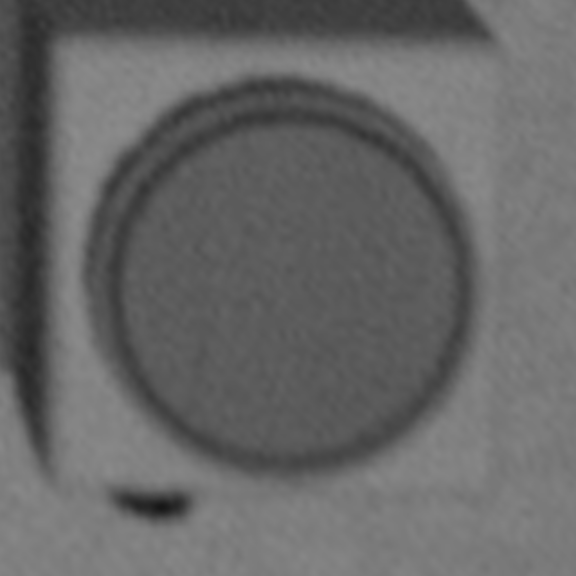

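Call:
{"op": "servo_tool", "data": {"increments": [[0.0,[20,20,0],-8],[0.0,[0,40,0],-8],[0.0,[20,50,0],-8],[0.0,[40,30,0],0],[0.0,[55,15,0],0]]}}

```text
time_s: 2.3
position: [0.3345, -0.4945, 0.2585]
tcp_rot: [[0.003, 1.0, 0.001], [1.0, -0.003, -0.001], [-0.001, 0.001, -1.0]]
force: [1.2, -0.1, 0.5]
opening: 1.0
```

The two views put the plate's centre at about (0.633, -0.1975). Next I'll move to the beaker.

Call:
{"op": "servo_tool", "data": {"increments": [[0.0,[55,20,0],0],[0.0,[55,20,0],0],[0.0,[55,15,0],0],[0.0,[55,15,0],0],[0.0,[55,10,0],0]]}}

```text
time_s: 2.92
position: [0.4142, -0.2186, 0.2593]
tcp_rot: [[0.004, 1.0, 0.001], [1.0, -0.004, -0.0], [-0.0, 0.001, -1.0]]
force: [-0.1, 0.2, -0.6]
opening: 0.998
```

Call:
{"op": "servo_tool", "data": {"increments": [[0.0,[55,10,0],0],[0.0,[55,10,0],0],[0.0,[55,10,0],0],[0.0,[55,10,0],0],[0.0,[55,10,0],0]]}}

```text
time_s: 3.55
position: [0.465, 0.0564, 0.2594]
tcp_rot: [[0.004, 1.0, 0.001], [1.0, -0.004, -0.0], [-0.0, 0.001, -1.0]]
force: [0.8, 0.1, -1.0]
opening: 1.0
```

Call:
{"op": "servo_tool", "data": {"increments": [[0.0,[55,0,0],0],[0.0,[55,0,0],0],[0.0,[55,0,0],0],[0.0,[40,0,0],0],[0.0,[15,0,0],0]]}}

```text
time_s: 4.18
position: [0.4651, 0.2766, 0.2591]
tcp_rot: [[0.001, 1.0, 0.0], [1.0, -0.001, 0.0], [0.0, 0.0, -1.0]]
force: [-0.0, -0.2, -0.1]
opening: 1.001
```

Call:
{"op": "servo_tool", "data": {"increments": [[0.0,[12,5,30],0],[0.0,[0,0,50],0],[0.0,[0,0,50],0],[0.0,[0,0,30],0],[0.0,[0,0,0],0]]}}

```text
time_s: 4.8
position: [0.4687, 0.2849, 0.097]
tcp_rot: [[0.004, 1.0, -0.006], [1.0, -0.004, -0.002], [-0.003, -0.006, -1.0]]
force: [0.1, 0.1, 0.6]
opening: 0.997
```

Run:
```python
from h import *
s=bot.read_state(); im,d=bot.capture("wrist"); cv2.imwrite("pics/w1.png",im)
P,u,v=cloud("wrist",d,None,s); m=(P[:,2]>.07)&(P[:,2]<.092)&(np.hypot(P[:,0]-.4704,P[:,1]-.2883)<.045)
print(s["position"],m.sum()); Q=P[m]; print(Q.min(0),Q.max(0))
print([ (r["p"],r["bbox"]) for r in bot.find_in("wrist","beaker")])
```

```text
[0.46867354 0.28491601 0.09695547] 1777
[0.44033993 0.2607155  0.07000535] [0.50191683 0.32237739 0.086777  ]
[(0.67, [287.3, 155.2, 361.5, 243.8])]
```

View pics/w1.png

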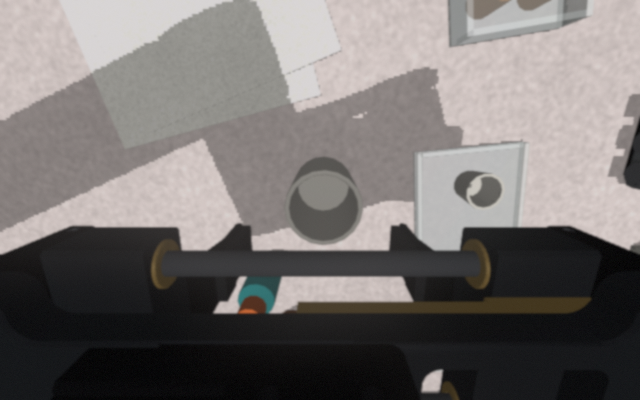

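The beaker's rim sits centred between the fingers at about (322,205). I'll lower and grip.

Call:
{"op": "servo_tool", "data": {"increments": [[0.0,[3,2,20],0],[0.0,[0,0,25],0],[0.0,[0,0,15],0],[0.0,[0,0,0],0],[0.0,[0,0,0],0]]}}

```text
time_s: 5.52
position: [0.4734, 0.2899, 0.0401]
tcp_rot: [[0.003, 1.0, 0.002], [1.0, -0.003, 0.001], [0.001, 0.002, -1.0]]
force: [0.7, 0.5, 0.4]
opening: 1.005
```

Call:
{"op": "servo_tool", "data": {"increments": [[1.0,[0,0,0],0],[1.0,[0,0,0],0],[1.0,[0,0,0],0],[1.0,[0,0,0],0],[1.0,[0,0,0],0]]}}

```text
time_s: 6.15
position: [0.4723, 0.2895, 0.0392]
tcp_rot: [[0.003, 1.0, -0.0], [1.0, -0.003, -0.0], [-0.0, -0.0, -1.0]]
force: [-1.1, -0.4, 2.3]
opening: 0.69
```

Call:
{"op": "servo_tool", "data": {"increments": [[1.0,[0,0,-10],0],[1.0,[0,0,-25],0],[1.0,[0,0,-35],0],[1.0,[0,0,-35],0],[1.0,[-5,0,-20],0]]}}

```text
time_s: 6.78
position: [0.4733, 0.2851, 0.1664]
tcp_rot: [[0.003, 1.0, 0.003], [1.0, -0.003, 0.001], [0.001, 0.003, -1.0]]
force: [-0.2, 0.1, -1.3]
opening: 0.692
```

Call:
{"op": "servo_tool", "data": {"increments": [[1.0,[-20,0,0],0],[1.0,[-35,10,0],0],[1.0,[-45,20,0],0],[1.0,[-50,20,0],0],[1.0,[-50,20,0],0]]}}

```text
time_s: 7.4
position: [0.5408, 0.0818, 0.1627]
tcp_rot: [[0.004, 1.0, -0.003], [1.0, -0.004, -0.0], [-0.0, -0.003, -1.0]]
force: [0.5, -0.0, -1.0]
opening: 0.691
```

Call:
{"op": "servo_tool", "data": {"increments": [[1.0,[-50,20,0],0],[1.0,[-50,20,0],0],[1.0,[-50,20,0],0],[1.0,[-45,15,0],0],[1.0,[-35,10,0],0]]}}

```text
time_s: 8.02
position: [0.6247, -0.149, 0.1622]
tcp_rot: [[0.005, 1.0, -0.003], [1.0, -0.005, 0.001], [0.001, -0.003, -1.0]]
force: [-0.2, 0.8, -1.2]
opening: 0.691
```

Call:
{"op": "servo_tool", "data": {"increments": [[1.0,[-25,5,0],0],[1.0,[-15,0,0],0],[1.0,[-5,0,0],0],[1.0,[0,0,0],0]]}}

```text
time_s: 8.52
position: [0.6303, -0.1901, 0.164]
tcp_rot: [[0.003, 1.0, -0.001], [1.0, -0.003, 0.001], [0.001, -0.001, -1.0]]
force: [-0.5, -0.7, -1.3]
opening: 0.691
```

Call:
{"op": "servo_tool", "data": {"increments": [[1.0,[-6,2,15],0],[1.0,[-1,1,25],0],[1.0,[0,0,20],0],[1.0,[0,0,6],0],[1.0,[0,0,0],0]]}}

```text
time_s: 9.15
position: [0.6336, -0.1975, 0.0974]
tcp_rot: [[0.003, 1.0, -0.001], [1.0, -0.003, 0.001], [0.001, -0.001, -1.0]]
force: [-0.2, 0.1, -2.1]
opening: 0.695
```

Run:
```python
from h import *
print(bot.read_state()["position"])
for c in("scene","top"):
    im,d=bot.capture(c); cv2.imwrite(f"pics/p1_{c}.png",im); 
    for r in bot.trace(c,"beaker")[:2]:
        P,u,v=cloud(c,d,r["region"]); print(c,r["p"],r["bbox"],P.min(0),P.max(0)); 
        Q=P[(P[:,2]>.065)]
        if len(Q)>20: print(circ(Q,.031))
```

```text
[ 0.6335665  -0.19748216  0.09739723]
scene 0.81 [182.1, 200.9, 218.9, 253.7] [ 4.97228763e-01 -2.31636196e-01 -8.58939738e-05] [ 0.66518745 -0.16590993  0.14676615]
[ 0.6334759  -0.19863361]
```

View pics/p1_scene.png

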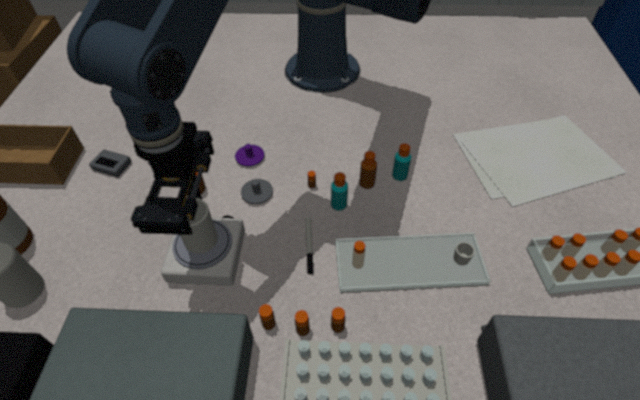

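The scene view has the beaker over the plate at about (200,235), centred within roughly 1 mm. I'll lower it.

Call:
{"op": "servo_tool", "data": {"increments": [[1.0,[1,0,3],0],[1.0,[0,0,2],0],[1.0,[0,0,1],0],[1.0,[0,0,1],0],[1.0,[0,0,0],0]]}}

```text
time_s: 9.98
position: [0.6337, -0.197, 0.0909]
tcp_rot: [[0.004, 1.0, -0.0], [1.0, -0.004, 0.0], [0.0, -0.0, -1.0]]
force: [-0.4, -1.0, 0.0]
opening: 0.693
```

Call:
{"op": "servo_tool", "data": {"increments": [[1.0,[0,0,1],0],[1.0,[0,0,0],0]]}}

```text
time_s: 10.22
position: [0.6339, -0.1971, 0.0903]
tcp_rot: [[0.003, 1.0, 0.0], [1.0, -0.003, -0.0], [-0.0, 0.0, -1.0]]
force: [0.5, 0.1, 0.0]
opening: 0.691
```

Call:
{"op": "servo_tool", "data": {"increments": [[1.0,[0,0,1],0],[1.0,[0,0,0],0]]}}

```text
time_s: 10.48
position: [0.6339, -0.1973, 0.0902]
tcp_rot: [[0.003, 1.0, 0.001], [1.0, -0.003, -0.001], [-0.001, 0.001, -1.0]]
force: [-1.6, 0.4, 4.9]
opening: 0.69
```

Contact. I'll release and retreat.

Call:
{"op": "servo_tool", "data": {"increments": [[0.6,[0,0,0],0],[0.3,[0,0,0],0],[0.1,[0,0,0],0],[0.0,[0,0,0],0],[0.0,[0,0,0],0]]}}

```text
time_s: 11.1
position: [0.6338, -0.1969, 0.0887]
tcp_rot: [[0.003, 1.0, -0.0], [1.0, -0.003, 0.0], [0.0, -0.0, -1.0]]
force: [0.0, 0.9, 0.2]
opening: 0.946
```

Call:
{"op": "servo_tool", "data": {"increments": [[0.0,[0,0,-20],0],[0.0,[0,0,-40],0],[0.0,[0,0,-40],0],[0.0,[10,-40,-10],0],[0.0,[20,-40,0],0]]}}

```text
time_s: 11.72
position: [0.5541, -0.1674, 0.2003]
tcp_rot: [[0.004, 1.0, 0.003], [1.0, -0.004, -0.002], [-0.002, 0.003, -1.0]]
force: [-0.2, -0.4, 0.7]
opening: 0.999
```

Call:
{"op": "servo_tool", "data": {"increments": [[0.0,[20,-40,0],0],[0.4,[20,-30,0],0],[0.4,[5,-15,0],0],[0.4,[0,0,0],0]]}}

```text
time_s: 12.22
position: [0.4691, -0.1216, 0.1993]
tcp_rot: [[0.003, 1.0, 0.001], [1.0, -0.003, -0.001], [-0.001, 0.001, -1.0]]
force: [0.7, -0.6, -0.3]
opening: 0.745
```

Run:
```python
from h import *
print(bot.read_state()["position"])
for c in("scene","top"):
    im,d=bot.capture(c); cv2.imwrite(f"pics/p2_{c}.png",im); 
    for r in bot.trace(c,"beaker")[:1]:
        P,u,v=cloud(c,d,r["region"]); print(c,r["p"],r["bbox"],P.min(0),P.max(0)); 
        Q=P[(P[:,2]>.065)]
        if len(Q)>20: print(circ(Q,.031))
        Q=P[(P[:,2]>.131)&(P[:,2]<.142)]; print(cv2.minEnclosingCircle((Q[:,:2]*1000).astype(np.float32)))
```

```text
[ 0.46911909 -0.12162842  0.19934798]
scene 0.57 [171.0, 201.1, 215.4, 255.4] [ 5.12419866e-01 -2.29331173e-01  1.39423032e-04] [ 0.66531039 -0.16580793  0.13951662]
[ 0.63413434 -0.19661757]
((633.2279663085938, -196.8297576904297), 31.74866485595703)
top 0.16 [395.8, 100.2, 419.0, 163.8] [ 0.42393338 -0.16775846  0.01117669] [ 0.69632587 -0.03646762  0.54360774]
((0.0, 0.0), 0.0)
```

View pics/p2_top.png

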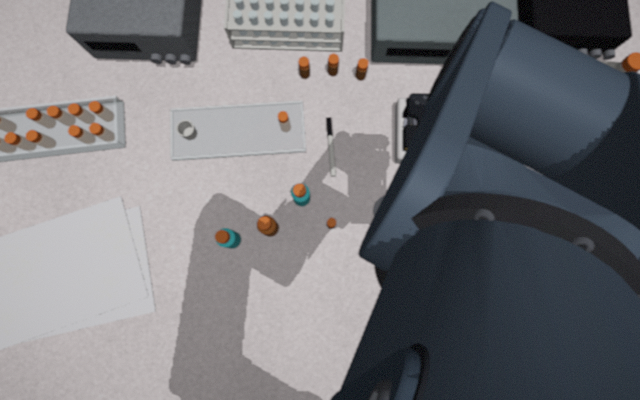

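The beaker stands on the plate at (0.634, -0.197); the arm blocks the top view here. Next is the cover's knob.

Call:
{"op": "servo_tool", "data": {"increments": [[0.4,[-2,0,40],0],[0.4,[0,0,50],0],[0.4,[0,0,45],0],[0.4,[0,0,15],0],[0.4,[0,0,0],0]]}}

```text
time_s: 13.05
position: [0.469, -0.1236, 0.0474]
tcp_rot: [[0.004, 1.0, -0.002], [1.0, -0.004, 0.001], [0.001, -0.002, -1.0]]
force: [-0.4, 0.1, -0.5]
opening: 0.598
```

Call:
{"op": "servo_tool", "data": {"increments": [[0.4,[0,0,15],0],[0.4,[0,0,12],0],[0.4,[0,0,5],0],[0.4,[0,0,0],0],[0.4,[0,0,0],0]]}}

```text
time_s: 13.68
position: [0.4693, -0.1235, 0.0173]
tcp_rot: [[0.003, 1.0, 0.001], [1.0, -0.003, -0.0], [-0.0, 0.001, -1.0]]
force: [0.4, 0.4, 0.1]
opening: 0.6
```

Call:
{"op": "servo_tool", "data": {"increments": [[0.4,[0,0,3],0],[1.0,[0,0,0],0],[1.0,[0,0,0],0],[1.0,[0,0,0],0],[1.0,[0,0,0],0]]}}

```text
time_s: 14.3
position: [0.4691, -0.1235, 0.0141]
tcp_rot: [[0.003, 1.0, 0.0], [1.0, -0.003, -0.0], [-0.0, 0.0, -1.0]]
force: [0.0, -0.0, -0.8]
opening: 0.23
```

Call:
{"op": "servo_tool", "data": {"increments": [[1.0,[0,0,0],0],[1.0,[0,0,0],0],[1.0,[0,0,0],0]]}}

```text
time_s: 14.68
position: [0.469, -0.1234, 0.014]
tcp_rot: [[0.003, 1.0, -0.0], [1.0, -0.003, -0.0], [-0.0, -0.0, -1.0]]
force: [0.6, 0.6, -0.8]
opening: 0.012
```

The opening reads 0.012, so the knob isn't between the pads. I'll look.

Run:
```python
from h import *
for c in("scene","wrist"):
    im,d=bot.capture(c); cv2.imwrite(f"pics/p3_{c}.png",im); 
    if c=="scene":
      cv2.imwrite("pics/p3_z.png",cv2.resize(im[120:240,160:320],None,fx=5,fy=5,interpolation=cv2.INTER_CUBIC))
    s=bot.read_state()
    for r in bot.trace(c,"cover")[:3]:
        P,u,v=cloud(c,d,r["region"],s); print(c,r["p"],r["bbox"],im[r["region"]].mean(0),P.mean(0),P.min(0),P.max(0))
```

```text
scene 0.62 [238.5, 179.7, 272.9, 201.4] [47.87326733 46.92673267 45.79207921] [ 0.47885957 -0.11975557  0.01289078] [ 4.37340471e-01 -1.57680272e-01 -1.59559504e-04] [ 0.55394187 -0.08849497  0.12054626]
wrist 0.87 [139.2, 212.9, 219.6, 298.6] [135.59932998  66.11423786 107.23517588] [ 0.36062943 -0.14368262  0.0132704 ] [ 0.32819065 -0.18804613 -0.00127213] [ 0.43710789 -0.08469162  0.13491372]
wrist 0.81 [276.8, 169.5, 368.8, 229.9] [79.6519337  77.92481384 78.55656978] [ 0.47046097 -0.10859908  0.01241797] [ 0.43374948 -0.13153358 -0.00160304] [ 0.5076585  -0.08474277  0.12337828]
```

View pics/p3_z.png

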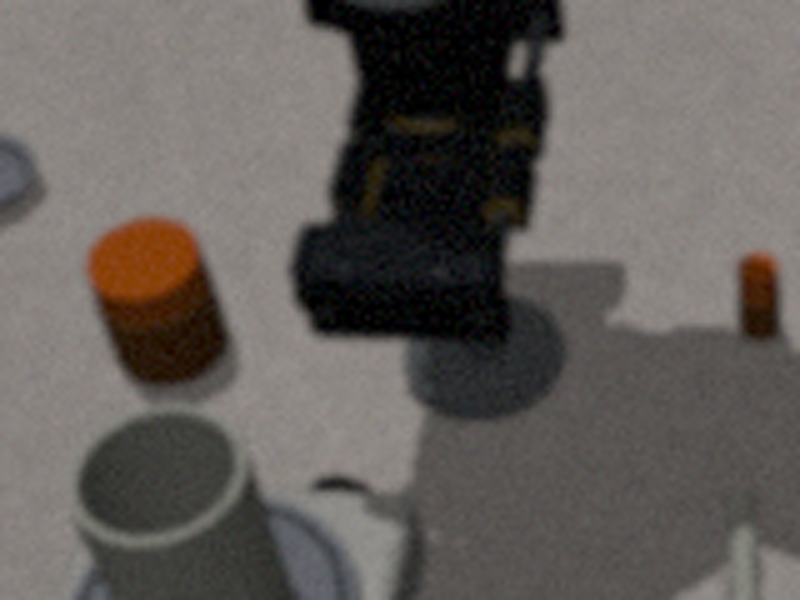

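View pics/p3_wrist.png

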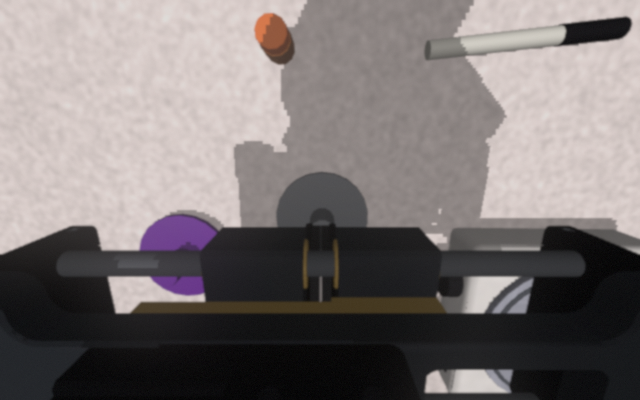

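Run:
```python
from h import *
s=bot.read_state(); print(s["opening"],s["force"],s["position"])
ci=bot.camera_info("wrist"); M=ci["mount"]; K=ci["K"]
for p in([0,0,0],[0,.009,-.019],[0,-.009,-.019],[0,0,-.025],[0,.0435,-.019]):
    q=M[:3,:3].T@(np.array(p)-M[:3,3]); w=K@q; print(p,w[:2]/w[2])
im=cv2.imread("pics/p3_wrist.png"); cv2.imwrite("pics/p3_wz.png",cv2.resize(im[160:320,240:400],None,fx=4,fy=4,interpolation=cv2.INTER_CUBIC))
```

```text
0.007836953453565658 [ 0.43256048 -1.23185859  0.50047923] [ 0.46904282 -0.12341894  0.0140466 ]
[0, 0, 0] [319.89208552 222.07807006]
[0, 0.009, -0.019] [333.10727096 231.81922975]
[0, -0.009, -0.019] [306.62699557 231.8052999 ]
[0, 0, -0.025] [319.8588324  235.29113473]
[0, 0.0435, -0.019] [383.85097385 231.84592329]
```

View pics/p3_wz.png

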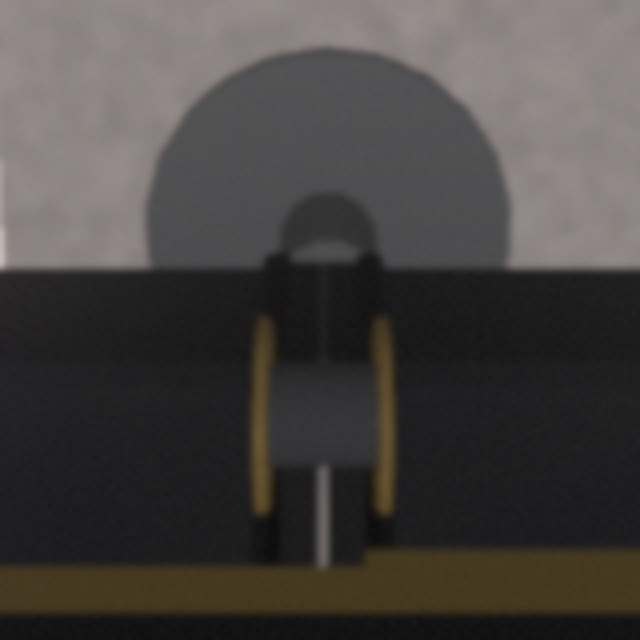

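Run:
```python
from h import *
ci=bot.camera_info("wrist"); M=ci["mount"]; K=ci["K"]; s=bot.read_state()
def ray(u,v,zw):
    o=M[:3,3]; d=M[:3,:3]@np.array([(u-K[0,2])/K[0,0],(v-K[1,2])/K[1,1],1])
    R=s["tcp_rot"]; ow=s["position"]+R@o; dw=R@d
    return ow+dw*(zw-ow[2])/dw[2]
print("disc top edge",ray(322,172,.011),ray(277,213,.011),ray(367.5,213,.011))
print("knob base front",ray(322,207.5,.011),"knob top front",ray(322,219,.039))
d=np.load("d_top.npy")
```

```text
disc top edge [ 0.47067399 -0.08619836  0.011     ] [ 0.43687056 -0.11721793  0.011     ] [ 0.50479277 -0.11741176  0.011     ]
knob base front [ 0.47064548 -0.11299358  0.011     ] knob top front [ 0.47046584 -0.11207449  0.039     ]
```

Run:
```python
from h import *
im,d=bot.capture("wrist"); s=bot.read_state()
ci=bot.camera_info("wrist"); M=ci["mount"]; K=ci["K"]
for v in range(206,304,4):
    row=[]
    for u in (310,316,328,334):
        z=d[v,u]; p=M[:3,:3]@np.array([(u-K[0,2])/K[0,0]*z,(v-K[1,2])/K[1,1]*z,z])+M[:3,3]
        row.append((round(float(z),3),(p*1000).round(0).astype(int).tolist()))
    print(v,row)
print(s["time_s"])
```

```text
206 [(0.208, [11, -7, 4]), (0.208, [11, -3, 4]), (0.208, [11, 6, 4]), (0.209, [11, 11, 5])]
210 [(0.209, [8, -7, 4]), (0.205, [9, -3, 0]), (0.206, [9, 6, 1]), (0.209, [8, 11, 4])]
214 [(0.209, [5, -7, 3]), (0.196, [9, -3, -9]), (0.195, [10, 6, -10]), (0.208, [5, 11, 3])]
218 [(0.202, [5, -7, -4]), (0.186, [10, -3, -20]), (0.187, [10, 5, -19]), (0.21, [2, 11, 4])]
222 [(0.192, [5, -7, -15]), (0.181, [9, -3, -24]), (0.182, [9, 5, -24]), (0.193, [5, 10, -13])]
226 [(0.168, [11, -6, -38]), (0.172, [10, -2, -34]), (0.171, [10, 5, -34]), (0.167, [12, 9, -38])]
230 [(0.162, [11, -6, -44]), (0.166, [10, -2, -40]), (0.166, [10, 5, -41]), (0.162, [11, 8, -43])]
234 [(0.156, [11, -6, -50]), (0.161, [10, -2, -46]), (0.159, [10, 5, -47]), (0.155, [12, 8, -51])]
238 [(0.149, [12, -5, -57]), (0.153, [10, -2, -53]), (0.154, [10, 5, -52]), (0.15, [12, 8, -56])]
242 [(0.147, [11, -5, -59]), (0.149, [10, -2, -58]), (0.149, [10, 4, -58]), (0.0, [72, 0, -195])]
246 [(0.144, [10, -5, -63]), (0.145, [10, -2, -62]), (0.144, [10, 4, -63]), (0.084, [36, 4, -118])]
250 [(0.136, [11, -5, -70]), (0.139, [10, -2,
[... 669 characters left out ...]
])]
278 [(0.125, [4, -4, -84]), (0.128, [3, -2, -82]), (0.127, [3, 4, -82]), (0.085, [26, 4, -120])]
282 [(0.127, [2, -4, -83]), (0.127, [1, -2, -83]), (0.129, [0, 4, -81]), (0.085, [25, 4, -120])]
286 [(0.129, [-1, -5, -82]), (0.127, [0, -2, -83]), (0.129, [-1, 4, -82]), (0.084, [25, 4, -122])]
290 [(0.129, [-3, -5, -82]), (0.129, [-3, -2, -82]), (0.13, [-4, 4, -81]), (0.102, [12, 5, -105])]
294 [(0.13, [-5, -5, -82]), (0.13, [-5, -2, -82]), (0.13, [-5, 4, -82]), (0.103, [11, 5, -105])]
298 [(0.13, [-7, -5, -82]), (0.129, [-7, -2, -83]), (0.13, [-8, 4, -82]), (0.078, [24, 4, -127])]
302 [(0.077, [24, -3, -128]), (0.076, [24, -1, -129]), (0.077, [24, 2, -128]), (0.077, [24, 4, -129])]
14.925
```

Wrist depth shows the visible finger surface ending about 25-35 mm behind the stated TCP, above the knob. I'll raise the arm and measure where the fingers really end.

Call:
{"op": "servo_tool", "data": {"increments": [[1.0,[0,0,-30],0],[1.0,[0,0,-50],0],[0.6,[0,0,-20],0],[0.6,[0,0,0],0],[0.6,[0,0,0],0]]}}

```text
time_s: 15.55
position: [0.4683, -0.1231, 0.1133]
tcp_rot: [[0.003, 1.0, -0.001], [1.0, -0.003, 0.001], [0.001, -0.001, -1.0]]
force: [0.3, -0.3, 0.2]
opening: 0.258
```

Run:
```python
from h import *
s=bot.read_state(); im,d=bot.capture("wrist"); print(s["opening"],s["position"])
cv2.imwrite("pics/w4.png",im)
ci=bot.camera_info("wrist"); M=ci["mount"]; K=ci["K"]
v,u=np.nonzero(d>0); z=d[v,u]
T=np.stack([(u-K[0,2])/K[0,0]*z,(v-K[1,2])/K[1,1]*z,z],1)@M[:3,:3].T+M[:3,3]
m=(np.abs(T[:,1])<.06)&(np.abs(T[:,0])<.03)&(T[:,2]>-.075)&(T[:,2]<.03)
print(m.sum())
for side in(-1,1):
    k=m&(T[:,1]*side>0); Q=T[k]*1000
    print(side,np.percentile(Q,[2,50,98],axis=0).round(0).tolist(), "zmax",np.sort(Q[:,2])[-10:].round(0)); 
    for a in range(-70,20,6):
        w=(Q[:,2]>=a)&(Q[:,2]<a+6)
        if w.any(): print(a,w.sum(),Q[w].min(0).round(0),Q[w].max(0).round(0))
im2,d2=bot.capture("scene"); cv2.imwrite("pics/p4_scene.png",im2)
cv2.imwrite("pics/p4_z.png",cv2.resize(im2[100:240,160:320],None,fx=5,fy=4.2,interpolation=cv2.INTER_CUBIC))
for r in bot.trace("scene","cover")[:2]:
    P,_,_=cloud("scene",d2,r["region"]); Q=P[P[:,2]>.03]; print(r["p"],im2[r["region"]].mean(0),P.min(0),P.max(0),Q.mean(0))
```

```text
0.2583018040773452 [ 0.46830031 -0.12306924  0.11328906]
1117
-1 [[-3.0, -21.0, -71.0], [10.0, -15.0, -54.0], [12.0, -11.0, -35.0]] zmax [-35. -35. -34. -34. -34. -34. -34. -33. -33. -32.]
-70 98 [ 10. -22. -70.] [ 12. -11. -64.]
-64 99 [  6. -21. -64.] [ 12. -11. -58.]
-58 101 [  4. -21. -58.] [ 12. -11. -52.]
-52 77 [ -0. -20. -52.] [ 12. -11. -46.]
-46 69 [  2. -20. -46.] [ 12. -11. -40.]
-40 86 [ -3. -20. -40.] [ 12. -11. -34.]
-34 3 [ 10. -19. -33.] [ 12. -15. -32.]
1 [[-4.0, 12.0, -71.0], [10.0, 16.0, -54.0], [12.0, 22.0, -35.0]] zmax [-35. -34. -34. -34. -34. -34. -34. -33. -33. -32.]
-70 95 [ -4.  12. -70.] [ 12.  23. -64.]
-64 106 [  6.  12. -64.] [ 12.  23. -58.]
-58 101 [  4.  12. -58.] [ 12.  21. -52.]
-52 75 [  0.  12. -52.] [ 12.  21. -46.]
-46 71 [  4.  12. -46.] [ 12.  21. -40.]
-40 81 [ -4.  12. -40.] [ 12.  20. -34.]
-34 6 [ 10.  12. -34.] [ 12.  19. -32.]
0.94 [54.18251534 53.31288344 52.15490798] [ 0.43499855 -0.16095187 -0.00113415] [ 0.50502296 -0.08827959  0.04252788] [ 0.47207904 -0.12253945  0.03768235]
0.83 [83.35903614 29.17108434 60.87228916] [ 0.31856682 -0.18951351  0.00158492] [ 0.55545298 -0.08828925  0.22003971] [ 0.53190537 -0.10082528  0.19597122]
```

View pics/w4.png

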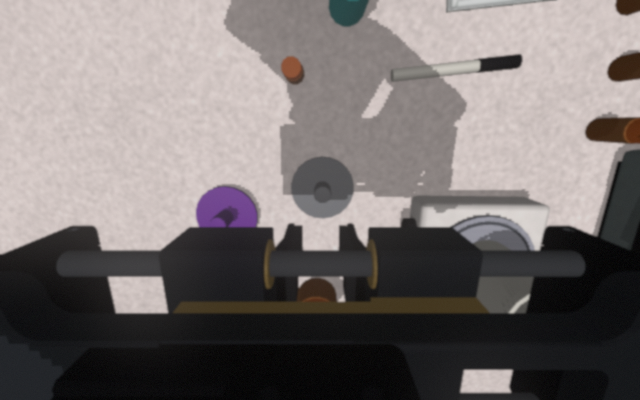

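View pics/p4_z.png

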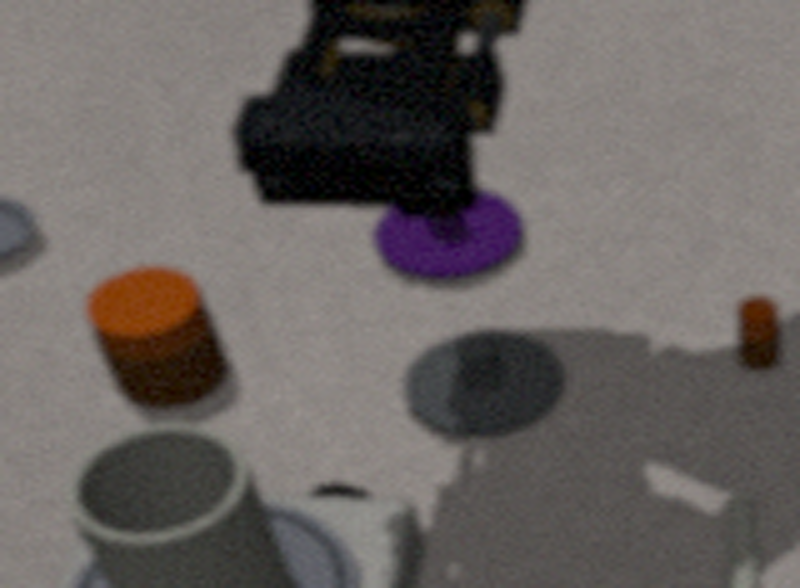

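The fingertips end about 33 mm behind the reported TCP, which is why the jaws closed above the knob without touching it. The cover hasn't moved. I'll go that much lower and watch the force.

Call:
{"op": "servo_tool", "data": {"increments": [[0.4,[1,2,20],0],[0.4,[0,0,40],0],[0.4,[0,0,20],0],[0.4,[0,0,10],0],[0.4,[0,0,10],0]]}}

```text
time_s: 16.32
position: [0.4711, -0.1225, 0.0134]
tcp_rot: [[0.004, 1.0, -0.0], [1.0, -0.004, 0.0], [0.0, -0.0, -1.0]]
force: [0.1, -0.1, 0.3]
opening: 0.603
```

Call:
{"op": "servo_tool", "data": {"increments": [[0.4,[0,0,10],0],[0.4,[0,0,8],0],[0.4,[0,0,5],0],[0.4,[0,0,0],0],[0.4,[0,0,0],0]]}}

```text
time_s: 16.95
position: [0.4712, -0.1225, -0.0087]
tcp_rot: [[0.003, 1.0, 0.0], [1.0, -0.003, -0.0], [-0.0, 0.0, -1.0]]
force: [-0.1, -0.4, -0.4]
opening: 0.599
```

Call:
{"op": "servo_tool", "data": {"increments": [[0.4,[0,0,3],0],[0.4,[0,0,3],0],[0.4,[0,0,0],0]]}}

```text
time_s: 17.32
position: [0.4708, -0.1223, -0.0152]
tcp_rot: [[0.003, 1.0, -0.0], [1.0, -0.003, 0.0], [0.0, -0.0, -1.0]]
force: [0.3, -0.4, -0.9]
opening: 0.597
```

Run:
```python
from h import *
s=bot.read_state(); im,d=bot.capture("wrist"); print(s["opening"],s["position"],s["force"])
cv2.imwrite("pics/w5.png",im[100:340,200:440].repeat(3,0).repeat(3,1)[:600])
```

```text
0.5970847341045461 [ 0.47084262 -0.12232044 -0.01517474] [ 0.3157188  -0.43728498 -0.89073292]
```

View pics/w5.png

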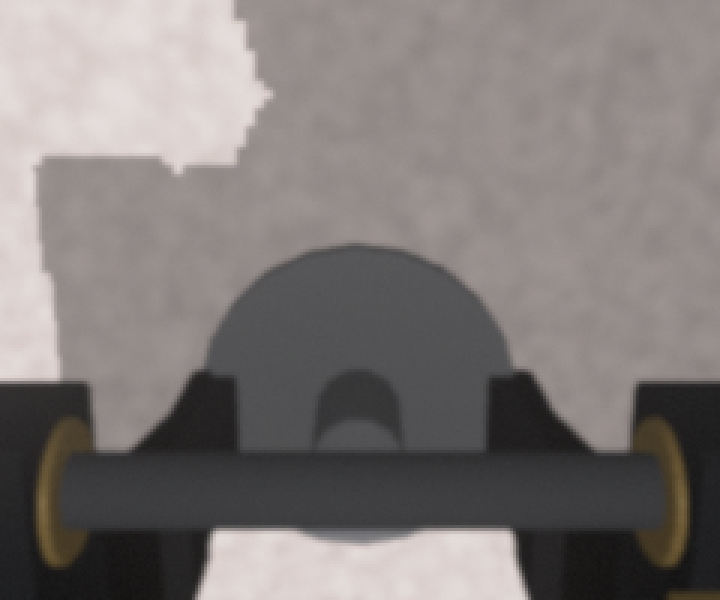

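The knob at about (360,430) in the crop is centred between the fingertips, which are now just above the disc. I'll close.

Call:
{"op": "servo_tool", "data": {"increments": [[1.0,[0,0,0],0],[1.0,[0,0,0],0],[1.0,[0,0,0],0],[1.0,[0,0,0],0],[1.0,[0,0,0],0]]}}

```text
time_s: 18.0
position: [0.471, -0.1224, -0.0149]
tcp_rot: [[0.003, 1.0, -0.0], [1.0, -0.003, 0.0], [0.0, -0.0, -1.0]]
force: [0.7, 0.1, 0.0]
opening: 0.2
```

Call:
{"op": "servo_tool", "data": {"increments": [[1.0,[0,0,0],0],[1.0,[0,0,0],0],[1.0,[0,0,0],0]]}}

```text
time_s: 18.38
position: [0.471, -0.1224, -0.0149]
tcp_rot: [[0.003, 1.0, -0.0], [1.0, -0.003, 0.0], [0.0, -0.0, -1.0]]
force: [0.1, 0.0, 0.8]
opening: 0.2
```

The knob is gripped (0.20, about 17.4 mm). Lifting.

Call:
{"op": "servo_tool", "data": {"increments": [[1.0,[0,0,-10],0],[1.0,[0,0,-30],0],[1.0,[0,0,-45],0],[1.0,[0,0,-45],0],[1.0,[0,0,-35],0]]}}

```text
time_s: 19.0
position: [0.4712, -0.1225, 0.1525]
tcp_rot: [[0.003, 1.0, 0.002], [1.0, -0.003, -0.001], [-0.001, 0.002, -1.0]]
force: [-0.5, -1.0, -1.2]
opening: 0.2
```

Call:
{"op": "servo_tool", "data": {"increments": [[1.0,[-5,10,-10],0],[1.0,[-12,25,0],0],[1.0,[-17,40,0],0],[1.0,[-17,40,0],0],[1.0,[-13,30,0],0]]}}

```text
time_s: 19.62
position: [0.6171, -0.1875, 0.1606]
tcp_rot: [[0.004, 1.0, 0.001], [1.0, -0.004, -0.0], [-0.0, 0.001, -1.0]]
force: [-0.2, -0.1, -0.8]
opening: 0.198
```

Call:
{"op": "servo_tool", "data": {"increments": [[1.0,[-8,13,0],0],[1.0,[-2,5,0],0],[1.0,[0,0,0],0],[1.0,[0,0,0],0]]}}

```text
time_s: 20.12
position: [0.6328, -0.1964, 0.1601]
tcp_rot: [[0.003, 1.0, -0.001], [1.0, -0.003, 0.001], [0.001, -0.001, -1.0]]
force: [0.1, -0.5, -0.7]
opening: 0.198
```

Run:
```python
from h import *
s=bot.read_state(); print(s["position"],s["opening"],s["force"])
im,d=bot.capture("wrist"); cv2.imwrite("pics/w6.png",im)
im,d=bot.capture("scene"); cv2.imwrite("pics/p6.png",cv2.resize(im[120:300,120:300],None,fx=3.3,fy=3.3,interpolation=cv2.INTER_CUBIC))
for n in("cover","beaker"):
  for r in bot.trace("scene",n)[:2]:
    P,u,v=cloud("scene",d,r["region"]); print(n,r["p"],r["bbox"],np.percentile(P,[2,98],axis=0).round(4).tolist())
    if n=="cover": Q=P[(P[:,2]>.15)&(P[:,0]>.57)]; r0=.035
    else: Q=P[(P[:,2]>.065)&(P[:,2]<.14)]; r0=.031
    if len(Q)>20: print(len(Q),circ(Q,r0),Q[:,2].min(),Q[:,2].max())
```

```text
[ 0.63284529 -0.19637081  0.16014581] 0.19833440863910004 [ 0.06948294 -0.53194811 -0.7289047 ]
cover 0.93 [169.4, 181.2, 203.6, 212.5] [[0.6048, -0.2055, 0.1834], [0.6664, -0.1634, 0.2131]]
599 [ 0.63222865 -0.21033124] 0.18158351490035748 0.26687420142889035
cover 0.85 [234.8, 142.4, 267.9, 165.9] [[0.3286, -0.1874, 0.0066], [0.394, -0.1241, 0.0405]]
```

View pics/p6.png

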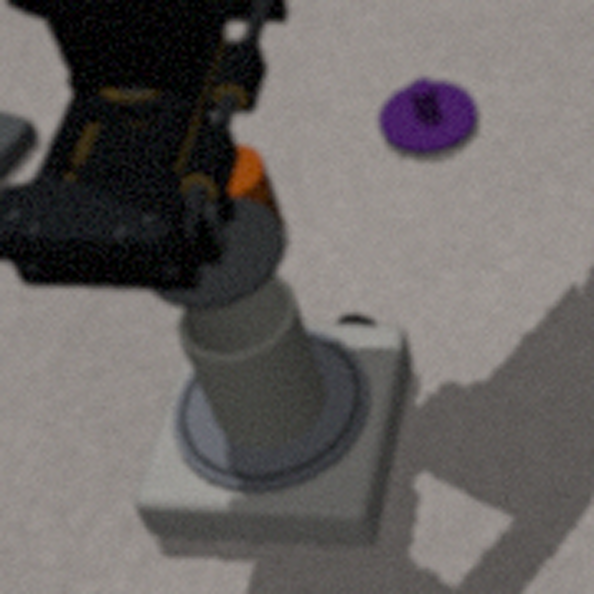

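View pics/w6.png

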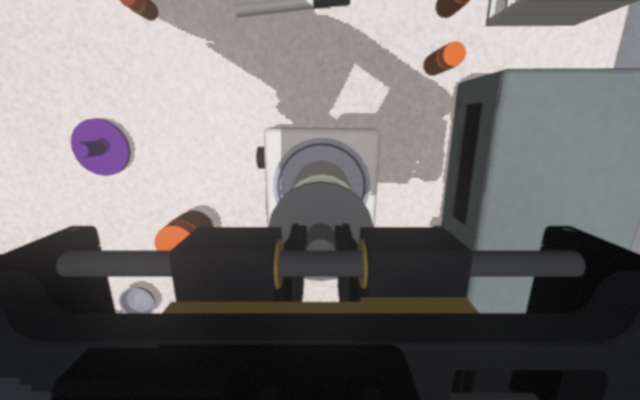

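Run:
```python
from h import *
for c in("scene","wrist"):
    s=bot.read_state(); im,d=bot.capture(c)
    P,u,v=cloud(c,d,None,s)
    Q=P[(np.hypot(P[:,0]-.633,P[:,1]+.197)<.034)&(P[:,2]>.165)&(P[:,2]<.197)&(np.hypot(P[:,0]-.633,P[:,1]+.197)>.012)]
    A=np.c_[Q[:,:2]-[.633,-.197],np.ones(len(Q))]; k=np.linalg.lstsq(A,Q[:,2],rcond=None)[0]
    res=np.abs(A@k-Q[:,2]); w=res<.003; k=np.linalg.lstsq(A[w],Q[w,2],rcond=None)[0]
    print(c,len(Q),w.sum(),"plane",k.round(4))
    Q=P[(np.hypot(P[:,0]-.633,P[:,1]+.197)<.05)&(P[:,2]>.177)&(P[:,2]<.19)]; print("disc extent",Q.min(0),Q.max(0))
    Q=P[(np.hypot(P[:,0]-.633,P[:,1]+.197)<.04)&(P[:,2]>.08)&(P[:,2]<.133)]; print("beaker",len(Q),circ(Q,.031) if len(Q)>20 else "")
```

```text
scene 503 486 plane [-0.001   0.004   0.1871]
disc extent [ 0.59960065 -0.22153825  0.18064827] [ 0.66815039 -0.16262136  0.1898721 ]
beaker 1051 [ 0.63395278 -0.1967643 ]
wrist 3342 3278 plane [ 0.0012 -0.0006  0.1857]
disc extent [ 0.59970278 -0.23016265  0.18071216] [ 0.66827277 -0.16049836  0.18999681]
beaker 471 [ 0.63406837 -0.19573609]
```

The cover is level and within about 1 mm of the beaker's axis. Lowering.

Call:
{"op": "servo_tool", "data": {"increments": [[1.0,[0,0,12],0],[1.0,[0,0,15],0],[1.0,[0,0,8],0],[1.0,[0,0,4],0],[1.0,[0,0,2],0]]}}

```text
time_s: 21.05
position: [0.6338, -0.197, 0.1187]
tcp_rot: [[0.003, 1.0, -0.0], [1.0, -0.003, 0.0], [0.0, -0.0, -1.0]]
force: [0.9, -0.2, -0.9]
opening: 0.197
```

Call:
{"op": "servo_tool", "data": {"increments": [[1.0,[0,0,2],0],[1.0,[0,0,1],0],[1.0,[0,0,0],0]]}}

```text
time_s: 21.42
position: [0.6339, -0.197, 0.1163]
tcp_rot: [[0.003, 1.0, 0.0], [1.0, -0.003, -0.0], [-0.0, 0.0, -1.0]]
force: [-0.2, -0.5, -0.5]
opening: 0.196
```

Call:
{"op": "servo_tool", "data": {"increments": [[1.0,[0,0,1],0],[1.0,[0,0,1],0],[1.0,[0,0,0],0]]}}

```text
time_s: 21.8
position: [0.634, -0.1971, 0.1151]
tcp_rot: [[0.003, 1.0, 0.001], [1.0, -0.003, -0.0], [-0.0, 0.001, -1.0]]
force: [-1.2, 0.4, 6.0]
opening: 0.194
```

Seated at the predicted height, with 6 N of contact. I'll release.

Call:
{"op": "servo_tool", "data": {"increments": [[0.8,[0,0,0],0],[0.6,[0,0,0],0],[0.5,[0,0,0],0],[0.5,[0,0,0],0]]}}

```text
time_s: 22.3
position: [0.6336, -0.1969, 0.1136]
tcp_rot: [[0.003, 1.0, -0.0], [1.0, -0.003, 0.0], [0.0, -0.0, -1.0]]
force: [0.1, 0.6, 0.0]
opening: 0.444
```

Call:
{"op": "servo_tool", "data": {"increments": [[0.5,[0,0,-15],0],[0.5,[0,0,-30],0],[0.3,[0,0,-40],0],[0.0,[20,-20,-25],0],[0.0,[40,-35,0],0]]}}

```text
time_s: 22.92
position: [0.5817, -0.1386, 0.2278]
tcp_rot: [[0.005, 1.0, 0.009], [1.0, -0.005, -0.004], [-0.004, 0.009, -1.0]]
force: [0.2, 0.9, -0.1]
opening: 0.757
```

Call:
{"op": "servo_tool", "data": {"increments": [[0.0,[50,-35,0],0],[0.0,[55,-35,0],0],[0.0,[55,-35,0],0],[0.0,[50,-25,0],0],[0.0,[30,-10,0],0]]}}

```text
time_s: 23.55
position: [0.4409, 0.1012, 0.2252]
tcp_rot: [[0.002, 1.0, 0.001], [1.0, -0.002, 0.0], [0.0, 0.001, -1.0]]
force: [0.2, 0.2, 0.6]
opening: 1.004
```

Run:
```python
from h import *
print(bot.read_state()["position"],bot.read_state()["opening"])
im,d=bot.capture("scene"); cv2.imwrite("pics/p7.png",im)
for c in("scene","top"):
    im,d=bot.capture(c)
    if c=="top":cv2.imwrite("pics/p7t.png",im)
    P,u,v=cloud(c,d)
    R=np.hypot(P[:,0]-.634,P[:,1]+.197)
    Q=P[(R<.034)&(R>.012)&(P[:,2]>.11)&(P[:,2]<.16)]
    if len(Q)>30:
        A=np.c_[Q[:,:2]-[.634,-.197],np.ones(len(Q))]; k=np.linalg.lstsq(A,Q[:,2],rcond=None)[0]; w=np.abs(A@k-Q[:,2])<.004
        k=np.linalg.lstsq(A[w],Q[w,2],rcond=None)[0]; print(c,"disc",w.sum(),k.round(4))
    Q=P[(R<.05)&(P[:,2]>.136)&(P[:,2]<.146)]; print("disc",cv2.minEnclosingCircle((Q[:,:2]*1000).astype(np.float32)))
    Q=P[(R<.04)&(P[:,2]>.065)&(P[:,2]<.125)]; print("beaker",circ(Q,.031))
    Q=P[(R<.02)&(P[:,2]>.163)]; print("knob",Q.mean(0))
```

```text
[0.44093772 0.10116083 0.22517347] 1.003510097302419
scene disc 363 [-0.1853 -0.1052  0.1395]
disc ((633.7620849609375, -197.82752990722656), 35.93614196777344)
beaker [ 0.63262201 -0.19751971]
knob [ 0.63577729 -0.19662608  0.1691308 ]
top disc 566 [ 0.0429 -0.0281  0.1414]
disc ((632.8253784179688, -198.6887969970703), 35.503631591796875)
beaker [ 0.58955704 -0.16447464]
knob [ 0.63203947 -0.1968999   0.16916596]
```

View pics/p7.png

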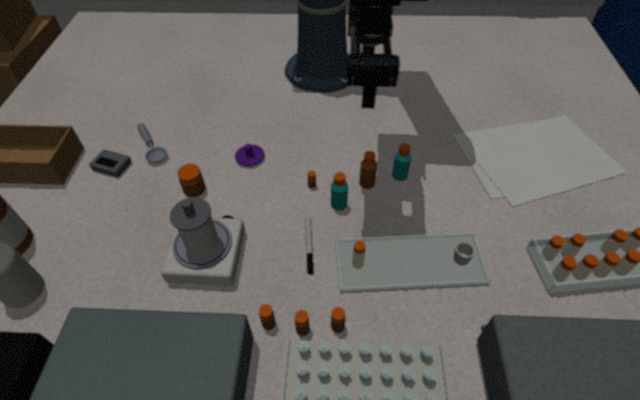

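The beaker is covered, with the knob's top at z 0.169 as expected, so I'll go on to the amber bottle.

Call:
{"op": "servo_tool", "data": {"increments": [[0.2,[10,-7,20],0],[0.2,[5,-3,40],0],[0.2,[0,0,40],0],[0.2,[0,0,15],0],[0.2,[0,0,0],0]]}}

```text
time_s: 24.32
position: [0.4331, 0.1131, 0.1083]
tcp_rot: [[0.005, 1.0, -0.002], [1.0, -0.005, -0.0], [-0.0, -0.002, -1.0]]
force: [-0.3, -0.5, -0.3]
opening: 0.802
```

Run:
```python
from h import *
s=bot.read_state(); im,d=bot.capture("wrist"); print(s["position"]); cv2.imwrite("pics/w8.png",im)
P,u,v=cloud("wrist",d,None,s)
Q=P[(np.hypot(P[:,0]-.431,P[:,1]-.116)<.016)&(P[:,2]>.085)&(P[:,2]<.096)]; print(len(Q),Q.mean(0) if len(Q) else "",cv2.minEnclosingCircle((Q[:,:2]*1000).astype(np.float32)) if len(Q) else "")
im,d=bot.capture("scene");P,u,v=cloud("scene",d)
Q=P[(np.hypot(P[:,0]-.431,P[:,1]-.116)<.03)&(P[:,2]>.01)&(P[:,2]<.058)]; print(circ(Q,.018))
```

```text
[0.43312123 0.113054   0.10830466]
656 [0.43211985 0.11897944 0.08933063] ((431.9029541015625, 118.38179779052734), 11.941751480102539)
[0.43027373 0.11598859]
```

View pics/w8.png

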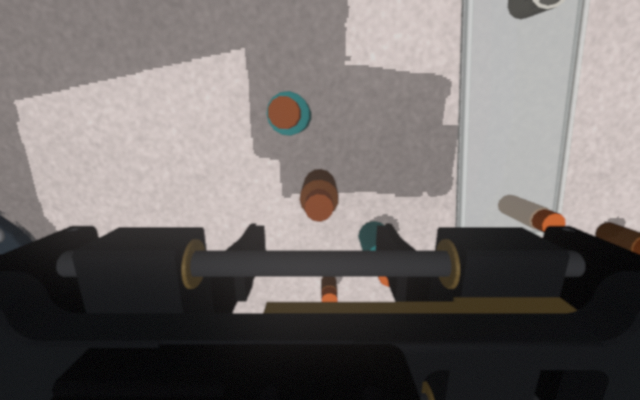

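The amber bottle at (319,200) lies ahead between the jaws, and the turquoise ones are clear. Descending.

Call:
{"op": "servo_tool", "data": {"increments": [[0.2,[4,-2,15],0],[0.2,[0,0,30],0],[0.2,[0,0,25],0],[0.2,[0,0,12],0],[0.2,[0,0,5],0]]}}

```text
time_s: 25.05
position: [0.4316, 0.118, 0.0222]
tcp_rot: [[0.004, 1.0, 0.001], [1.0, -0.004, -0.0], [-0.0, 0.001, -1.0]]
force: [-0.9, -0.1, -0.2]
opening: 0.806
```

Call:
{"op": "servo_tool", "data": {"increments": [[0.2,[0,0,4],0],[0.2,[0,0,0],0]]}}

```text
time_s: 25.3
position: [0.4311, 0.1182, 0.0184]
tcp_rot: [[0.003, 1.0, 0.001], [1.0, -0.003, 0.0], [0.0, 0.001, -1.0]]
force: [-0.9, 0.4, 0.1]
opening: 0.795
```

Call:
{"op": "servo_tool", "data": {"increments": [[0.2,[-1,0,4],0],[0.2,[0,0,0],0],[1.0,[0,0,0],0],[1.0,[0,0,0],0],[1.0,[0,0,0],0]]}}

```text
time_s: 25.92
position: [0.4308, 0.1172, 0.0141]
tcp_rot: [[0.003, 1.0, 0.0], [1.0, -0.003, -0.0], [-0.0, 0.0, -1.0]]
force: [0.2, -0.1, -0.4]
opening: 0.544
```

Call:
{"op": "servo_tool", "data": {"increments": [[1.0,[0,0,0],0],[1.0,[0,0,0],0],[1.0,[0,0,0],0]]}}

```text
time_s: 26.3
position: [0.4308, 0.1172, 0.0141]
tcp_rot: [[0.003, 1.0, 0.0], [1.0, -0.003, 0.0], [0.0, 0.0, -1.0]]
force: [-0.6, -0.7, -0.0]
opening: 0.403
```

The bottle is gripped (0.403, about 35 mm). Lifting and carrying.

Call:
{"op": "servo_tool", "data": {"increments": [[1.0,[0,0,-10],0],[1.0,[0,0,-25],0],[1.0,[0,0,-35],0],[1.0,[0,0,-30],0],[1.0,[0,5,-17],0]]}}

```text
time_s: 26.92
position: [0.4356, 0.1173, 0.1331]
tcp_rot: [[0.003, 1.0, 0.002], [1.0, -0.003, 0.0], [0.0, 0.002, -1.0]]
force: [0.3, 0.0, -1.0]
opening: 0.409
```

Call:
{"op": "servo_tool", "data": {"increments": [[1.0,[2,15,0],0],[1.0,[6,30,0],0],[1.0,[8,45,0],0],[1.0,[9,45,0],0],[1.0,[8,35,0],0]]}}

```text
time_s: 27.55
position: [0.608, 0.1498, 0.1298]
tcp_rot: [[0.004, 1.0, -0.0], [1.0, -0.004, -0.0], [-0.0, -0.0, -1.0]]
force: [1.1, -0.1, -0.4]
opening: 0.405
```

Call:
{"op": "servo_tool", "data": {"increments": [[1.0,[5,18,0],0],[1.0,[2,8,0],-3],[1.0,[1,2,0],-2.6],[1.0,[0,0,0],0]]}}

```text
time_s: 28.05
position: [0.6338, 0.1577, 0.1295]
tcp_rot: [[-0.094, 0.996, -0.002], [0.996, 0.094, -0.0], [0.0, -0.002, -1.0]]
force: [0.0, -0.4, -0.2]
opening: 0.404
```

```bash
cat > meas.py <<'E'
from h import *
import sys
# tx,ty guess; radius; height band of loose object; prints circle
x,y,r,z0,z1=map(float,sys.argv[1:6])
s=bot.read_state(); print(s["position"].round(4),s["opening"].__round__(3),s["force"].round(1),"yaw",np.degrees(np.arctan2(s["tcp_rot"][1,0],s["tcp_rot"][0,0])).round(2))
im,d=bot.capture("scene"); cv2.imwrite("pics/m_%d.png"%int(s["time_s"]*100),im)
P,u,v=cloud("scene",d); Q=P[(np.hypot(P[:,0]-x,P[:,1]-y)<r+.012)&(P[:,2]>z0)&(P[:,2]<z1)]
print("obj",len(Q),circ(Q,r).round(4) if len(Q)>10 else"")
E
python3 meas.py .635 .159 .018 .125 .165; ls -t pics|head -1
```

```text
[0.6338 0.1577 0.1295] 0.404 [ 0.  -0.4 -0.2] yaw 95.37
obj 93 [0.6577 0.141 ]
m_2805.png
```

Run:
```python
from h import *
im=cv2.imread("pics/m_2805.png"); cv2.imwrite("pics/m1z.png",cv2.resize(im[140:320,320:500],None,fx=3.3,fy=3.3,interpolation=cv2.INTER_CUBIC))
for c in ("scene",):
    im,d=bot.capture(c); 
    for r in bot.trace(c,"bottle"):
        P,u,v=cloud(c,d,r["region"]); print(r["p"],r["bbox"],np.percentile(P,[3,97],axis=0).round(4).tolist(),im[r["region"]].mean(0).round())
        Q=P[(P[:,2]>.12)&(P[:,2]<.16)]
        if len(Q)>20: print(len(Q),circ(Q,.018))
```

```text
0.64 [393.6, 229.5, 405.3, 232.8] [[0.647, 0.1496, 0.1214], [0.6516, 0.1672, 0.1334]] [12. 25. 42.]
46 [0.6327936  0.15696691]
0.62 [332.8, 173.1, 349.8, 208.6] [[0.4871, 0.0396, 0.0066], [0.5117, 0.0713, 0.0923]] [54. 63. 47.]
0.55 [334.7, 232.1, 487.7, 295.5] [[0.5747, 0.0623, 0.0036], [0.6926, 0.324, 0.0159]] [128. 132. 127.]
```

View pics/m1z.png

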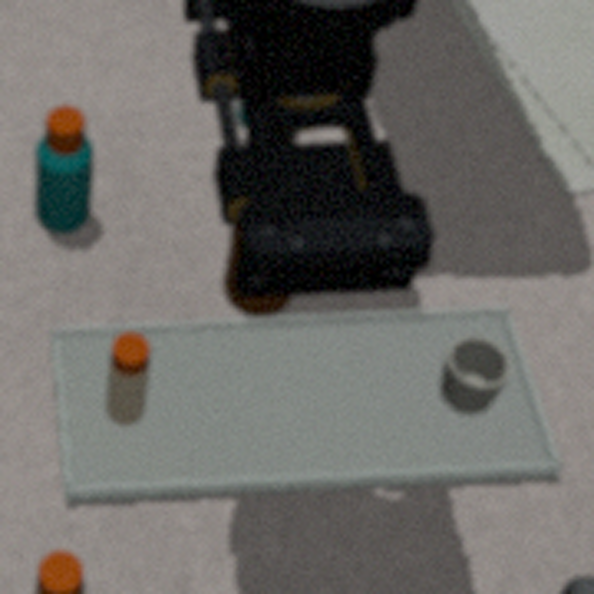

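Call:
{"op": "servo_tool", "data": {"increments": [[1.0,[2,1,20],0],[1.0,[0,0,30],0],[1.0,[0,0,25],0],[1.0,[0,0,12],0],[1.0,[0,0,5],0]]}}

```text
time_s: 28.82
position: [0.6345, 0.1596, 0.0386]
tcp_rot: [[-0.094, 0.996, -0.001], [0.996, 0.094, -0.0], [0.0, -0.001, -1.0]]
force: [-0.0, 0.2, -0.6]
opening: 0.406
```

Call:
{"op": "servo_tool", "data": {"increments": [[1.0,[0,0,5],0],[1.0,[0,0,3],0],[1.0,[0,0,0],0]]}}

```text
time_s: 29.2
position: [0.6348, 0.1597, 0.0314]
tcp_rot: [[-0.094, 0.996, 0.001], [0.996, 0.094, 0.0], [-0.0, 0.001, -1.0]]
force: [0.1, 0.6, -0.6]
opening: 0.399
```

```bash
python3 meas.py .635 .159 .018 .015 .05; cp $(ls -t pics/m_*|head -1) pics/m2.png
python3 - <<'E'
import cv2
im=cv2.imread("pics/m2.png"); cv2.imwrite("pics/m2z.png",cv2.resize(im[140:320,320:500],None,fx=3.3,fy=3.3,interpolation=cv2.INTER_CUBIC))
E
```

```text
[0.6348 0.1597 0.0314] 0.399 [ 0.1  0.6 -0.6] yaw 95.4
obj 28 [0.6423 0.1246]
```

View pics/m2z.png

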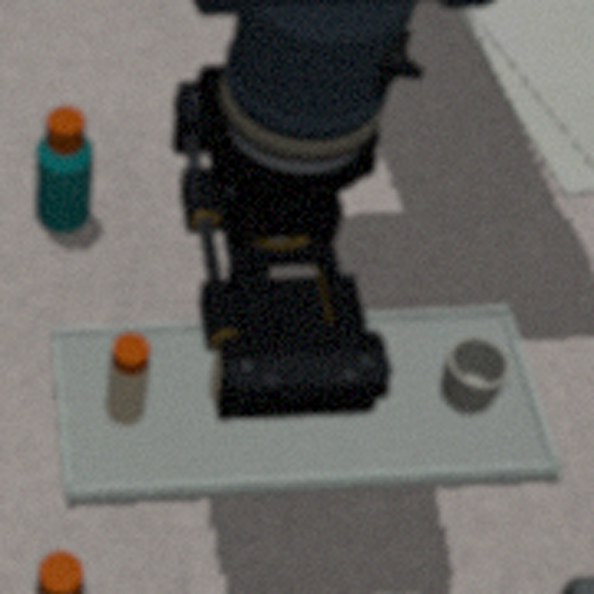

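Call:
{"op": "servo_tool", "data": {"increments": [[1.0,[0,0,5],0],[1.0,[0,0,3],0],[1.0,[0,0,2],0],[1.0,[0,0,1],0],[1.0,[0,0,0],0]]}}

```text
time_s: 29.88
position: [0.6346, 0.1596, 0.0199]
tcp_rot: [[-0.094, 0.996, -0.0], [0.996, 0.094, -0.0], [-0.0, -0.0, -1.0]]
force: [-0.1, -0.7, -0.8]
opening: 0.406
```

Call:
{"op": "servo_tool", "data": {"increments": [[1.0,[0,0,1],0],[1.0,[0,0,1],0],[1.0,[0,0,0],0]]}}

```text
time_s: 30.25
position: [0.6349, 0.1597, 0.019]
tcp_rot: [[-0.094, 0.996, 0.001], [0.996, 0.094, 0.0], [-0.0, 0.001, -1.0]]
force: [-0.8, -0.6, 4.8]
opening: 0.403
```

The bottle is down at the expected height. I'll release it and rise straight up.

Call:
{"op": "servo_tool", "data": {"increments": [[0.5,[0,0,0],0],[0.3,[0,0,0],0],[0.3,[0,0,0],0],[0.3,[0,0,0],0]]}}

```text
time_s: 30.75
position: [0.6345, 0.1596, 0.0178]
tcp_rot: [[-0.094, 0.996, -0.0], [0.996, 0.094, -0.0], [0.0, -0.0, -1.0]]
force: [0.5, 0.1, -0.7]
opening: 0.681
```

Call:
{"op": "servo_tool", "data": {"increments": [[0.3,[0,0,-15],0],[0.3,[0,0,-35],0],[0.3,[0,0,-50],0],[0.3,[0,0,-50],0],[0.1,[-20,-15,-20],0]]}}

```text
time_s: 31.38
position: [0.6246, 0.1394, 0.1933]
tcp_rot: [[-0.096, 0.995, 0.009], [0.995, 0.096, 0.001], [-0.0, 0.01, -1.0]]
force: [-0.8, -1.1, 0.2]
opening: 0.751
```

Call:
{"op": "servo_tool", "data": {"increments": [[0.1,[-40,-10,0],3],[0.1,[-50,-20,0],2.6],[0.1,[-55,-20,0],0],[0.1,[-55,-20,0],0],[0.1,[-55,-20,0],0]]}}

```text
time_s: 32.0
position: [0.5365, -0.1197, 0.1893]
tcp_rot: [[0.003, 1.0, 0.002], [1.0, -0.003, -0.001], [-0.001, 0.002, -1.0]]
force: [0.5, -0.2, -0.4]
opening: 0.9
```

```bash
python3 meas.py .635 .159 .018 .015 .058; cp $(ls -t pics/m_*|head -1) pics/m3.png
```

```text
[ 0.5365 -0.1197  0.1893] 0.9 [ 0.5 -0.2 -0.4] yaw 89.82
obj 244 [0.6342 0.1588]
```

View pics/m3.png

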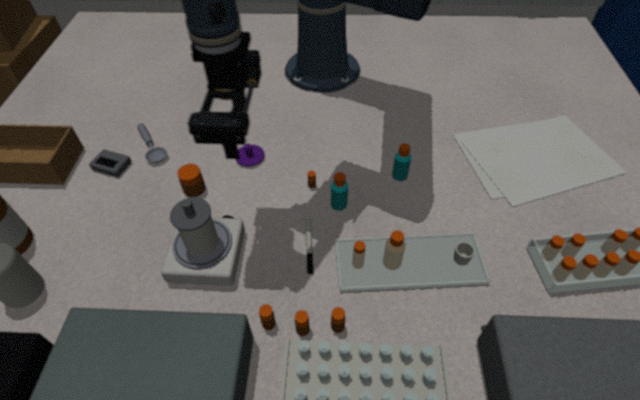

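The bottle stands in line at (0.634, 0.159). Next is the jar.

Call:
{"op": "servo_tool", "data": {"increments": [[0.0,[-45,-25,0],0],[0.0,[-45,-25,0],0],[0.0,[-35,-20,0],0],[0.0,[-14,-5,0],0],[0.0,[-5,0,30],0]]}}

```text
time_s: 32.67
position: [0.4636, -0.2641, 0.1605]
tcp_rot: [[0.005, 1.0, 0.006], [1.0, -0.005, -0.005], [-0.005, 0.006, -1.0]]
force: [-0.2, -0.1, -1.2]
opening: 0.994
```

Call:
{"op": "servo_tool", "data": {"increments": [[0.0,[0,0,40],0],[0.0,[0,0,20],0],[0.0,[0,0,0],0]]}}

```text
time_s: 33.05
position: [0.4611, -0.2603, 0.0971]
tcp_rot: [[0.003, 1.0, -0.002], [1.0, -0.003, 0.003], [0.002, -0.002, -1.0]]
force: [0.2, 0.0, 0.6]
opening: 1.002
```

Run:
```python
from h import *
s=bot.read_state(); im,d=bot.capture("wrist"); print(s["position"],s["opening"]); cv2.imwrite("pics/w9.png",im)
P,u,v=cloud("wrist",d,None,s)
Q=P[(np.hypot(P[:,0]-.462,P[:,1]+.2637)<.035)&(P[:,2]>.052)&(P[:,2]<.064)]; print(len(Q),cv2.minEnclosingCircle((Q[:,:2]*1000).astype(np.float32)) if len(Q) else "")
im,d=bot.capture("scene");P,u,v=cloud("scene",d)
Q=P[(np.hypot(P[:,0]-.462,P[:,1]+.2637)<.035)&(P[:,2]>.01)&(P[:,2]<.038)]; print(circ(Q,.025))
```

```text
[ 0.46114365 -0.26027896  0.09706911] 1.0021527565513237
2184 ((462.9256896972656, -261.2933654785156), 23.888336181640625)
[ 0.4614952  -0.26397895]
```

View pics/w9.png

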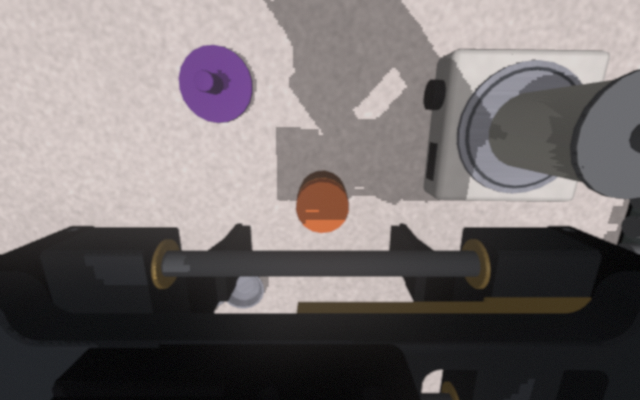

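The jar's lid at (322,205) is centred between the jaws. Descending.

Call:
{"op": "servo_tool", "data": {"increments": [[0.0,[-3,1,25],0],[0.0,[0,0,35],0],[0.0,[0,0,25],0],[0.0,[0,0,12],0],[0.0,[0,0,5],0]]}}

```text
time_s: 33.78
position: [0.4631, -0.2651, -0.0035]
tcp_rot: [[0.003, 1.0, 0.001], [1.0, -0.003, -0.001], [-0.001, 0.001, -1.0]]
force: [-0.1, 0.1, -0.2]
opening: 0.999
```

Call:
{"op": "servo_tool", "data": {"increments": [[0.0,[0,0,3],0],[0.0,[0,0,0],0]]}}

```text
time_s: 34.02
position: [0.4628, -0.2651, -0.0064]
tcp_rot: [[0.003, 1.0, 0.001], [1.0, -0.003, -0.001], [-0.001, 0.001, -1.0]]
force: [0.0, -0.5, 0.1]
opening: 1.001
```

Call:
{"op": "servo_tool", "data": {"increments": [[0.0,[1,-1,4],0],[0.0,[0,0,3],0],[0.0,[0,0,0],0],[1.0,[0,0,0],0],[1.0,[0,0,0],0]]}}

```text
time_s: 34.65
position: [0.4615, -0.2638, -0.0139]
tcp_rot: [[0.003, 1.0, 0.0], [1.0, -0.003, -0.0], [-0.0, 0.0, -1.0]]
force: [0.2, -0.1, -0.6]
opening: 0.851
```

Call:
{"op": "servo_tool", "data": {"increments": [[1.0,[0,0,0],0],[1.0,[0,0,0],0],[1.0,[0,0,0],0],[1.0,[0,0,0],0]]}}

```text
time_s: 35.15
position: [0.4615, -0.2638, -0.0139]
tcp_rot: [[0.004, 1.0, 0.0], [1.0, -0.004, -0.0], [-0.0, 0.0, -1.0]]
force: [0.0, -0.2, 0.4]
opening: 0.563
```

The jar is gripped (about 49 mm). I'll lift it, carry it past the stirrer along y, then take it in over the tray.

Call:
{"op": "servo_tool", "data": {"increments": [[1.0,[0,0,-10],0],[1.0,[0,0,-30],0],[1.0,[0,0,-40],0],[1.0,[0,0,-35],0],[1.0,[10,0,-15],0]]}}

```text
time_s: 35.78
position: [0.4625, -0.2547, 0.1184]
tcp_rot: [[0.004, 1.0, 0.003], [1.0, -0.004, -0.003], [-0.003, 0.003, -1.0]]
force: [-0.4, 0.3, -1.8]
opening: 0.565
```

Call:
{"op": "servo_tool", "data": {"increments": [[1.0,[25,0,0],0],[1.0,[40,0,0],0],[1.0,[50,0,0],0],[1.0,[50,0,0],0],[1.0,[50,15,0],0]]}}

```text
time_s: 36.4
position: [0.4747, -0.0363, 0.1154]
tcp_rot: [[0.004, 1.0, -0.004], [1.0, -0.004, 0.001], [0.001, -0.004, -1.0]]
force: [0.5, 0.1, -1.1]
opening: 0.566
```

Call:
{"op": "servo_tool", "data": {"increments": [[1.0,[50,25,0],0],[1.0,[50,25,0],0],[1.0,[50,25,0],0],[1.0,[45,25,0],0],[1.0,[35,25,0],0]]}}

```text
time_s: 37.02
position: [0.6018, 0.1934, 0.115]
tcp_rot: [[0.002, 1.0, -0.003], [1.0, -0.002, -0.0], [-0.0, -0.003, -1.0]]
force: [0.7, -0.1, -1.8]
opening: 0.565
```

Call:
{"op": "servo_tool", "data": {"increments": [[1.0,[20,15,0],-3],[1.0,[8,8,0],-2.6],[1.0,[2,3,0],0],[1.0,[0,0,0],0]]}}

```text
time_s: 37.52
position: [0.6277, 0.2206, 0.1157]
tcp_rot: [[-0.093, 0.996, -0.002], [0.996, 0.093, -0.0], [-0.0, -0.002, -1.0]]
force: [0.2, -0.4, -1.2]
opening: 0.567
```

```bash
python3 meas.py .63 .22 .025 .118 .15;cp $(ls -t pics/m_*|head -1) pics/m4.png
python3 - <<'E'
from h import *
im,d=bot.capture("scene")
for r in bot.trace("scene","jar")[:2]:
    P,u,v=cloud("scene",d,r["region"]); print(r["p"],r["bbox"],np.percentile(P,[3,97],axis=0).round(4).tolist())
    Q=P[(P[:,2]>.1)&(P[:,2]<.165)]
    if len(Q)>20: print(len(Q),circ(Q,.025))
cv2.imwrite("pics/m4z.png",cv2.resize(im[140:320,320:500],None,fx=3.3,fy=3.3,interpolation=cv2.INTER_CUBIC))
E
```

```text
[0.6277 0.2206 0.1157] 0.567 [ 0.2 -0.4 -1.2] yaw 95.34
obj 96 [0.6537 0.1824]
0.51 [423.7, 186.0, 441.1, 231.9] [[0.6097, 0.1958, 0.1349], [0.6505, 0.2125, 0.1897]]
182 [0.65448853 0.18250092]
```

View pics/m4z.png

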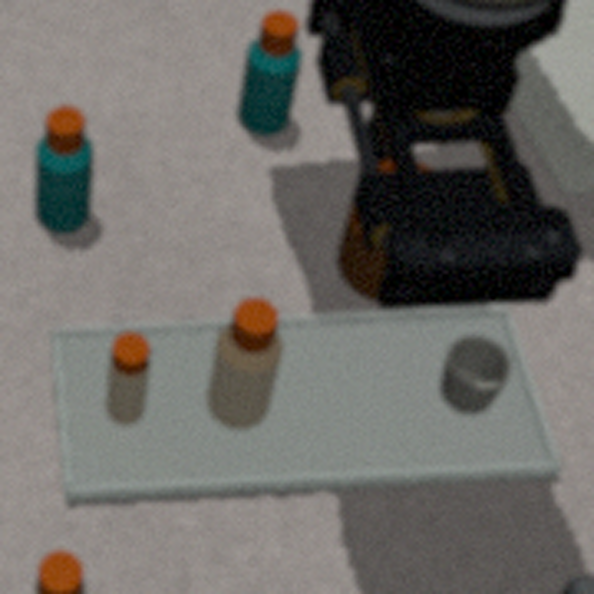

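Call:
{"op": "servo_tool", "data": {"increments": [[1.0,[4,1,20],0],[1.0,[0,0,35],0],[1.0,[0,0,30],0],[1.0,[0,0,15],0],[1.0,[0,0,7],0]]}}

```text
time_s: 38.3
position: [0.6284, 0.2253, 0.0076]
tcp_rot: [[-0.094, 0.996, -0.002], [0.996, 0.094, -0.0], [-0.0, -0.002, -1.0]]
force: [0.2, 0.6, -0.2]
opening: 0.57
```

Call:
{"op": "servo_tool", "data": {"increments": [[1.0,[0,0,5],0],[1.0,[0,0,3],0],[1.0,[0,0,0],0]]}}

```text
time_s: 38.67
position: [0.6295, 0.2255, 0.0016]
tcp_rot: [[-0.094, 0.996, 0.001], [0.996, 0.094, 0.0], [0.0, 0.001, -1.0]]
force: [0.1, -1.2, -1.0]
opening: 0.569
```

Call:
{"op": "servo_tool", "data": {"increments": [[1.0,[-0.6,-0.8,4],0],[1.0,[0,0,3],0],[1.0,[0,0,2],0],[1.0,[0,0,1],0],[1.0,[0,0,0],0]]}}

```text
time_s: 39.3
position: [0.6283, 0.2248, -0.0089]
tcp_rot: [[-0.094, 0.996, -0.0], [0.996, 0.094, 0.0], [0.0, -0.0, -1.0]]
force: [-0.8, 0.9, -0.6]
opening: 0.57
```

```bash
python3 meas.py .628 .225 .025 .01 .05; cp $(ls -t pics/m_*|head -1) pics/m5.png
python3 - <<'E'
import cv2
im=cv2.imread("pics/m5.png"); cv2.imwrite("pics/m5z.png",cv2.resize(im[140:320,320:500],None,fx=3.3,fy=3.3,interpolation=cv2.INTER_CUBIC))
E
```

```text
[ 0.6283  0.2248 -0.0089] 0.57 [-0.8  0.9 -0.6] yaw 95.4
obj 113 [0.6522 0.1857]
```

View pics/m5z.png

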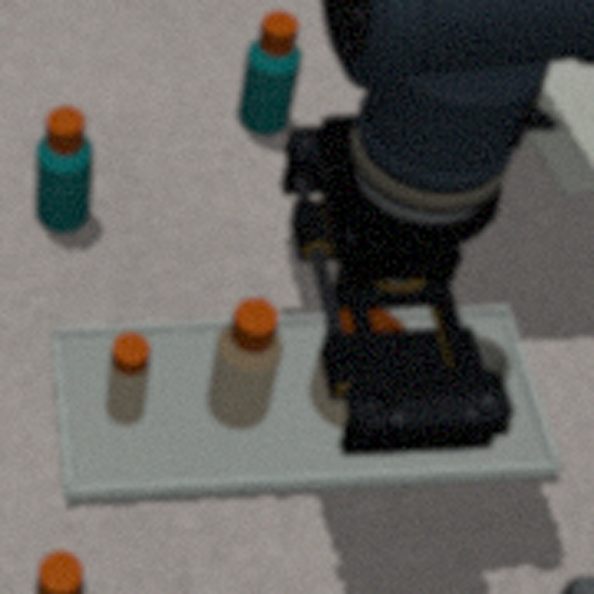

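Call:
{"op": "servo_tool", "data": {"increments": [[1.0,[0,0,1],0],[1.0,[0,0,0],0]]}}

```text
time_s: 39.6
position: [0.6284, 0.2248, -0.0089]
tcp_rot: [[-0.094, 0.996, 0.0], [0.996, 0.094, -0.0], [-0.0, 0.0, -1.0]]
force: [-1.9, -0.5, 6.1]
opening: 0.57
```

Contact. I'll release with limited opening, then rise.

Call:
{"op": "servo_tool", "data": {"increments": [[0.3,[0,0,0],0],[0.2,[0,0,0],0],[0.2,[0,0,0],0],[0.2,[0,0,0],0]]}}

```text
time_s: 40.1
position: [0.6283, 0.2247, -0.0102]
tcp_rot: [[-0.094, 0.996, -0.0], [0.996, 0.094, -0.0], [-0.0, -0.0, -1.0]]
force: [-0.8, 0.1, -0.3]
opening: 0.796
```

Call:
{"op": "servo_tool", "data": {"increments": [[0.2,[0,0,-12],0],[0.2,[0,0,-30],0],[0.2,[0,0,-50],0],[0.2,[0,0,-50],0],[0.2,[0,0,-50],0]]}}

```text
time_s: 40.72
position: [0.6283, 0.2248, 0.1846]
tcp_rot: [[-0.094, 0.996, 0.001], [0.996, 0.094, 0.0], [0.0, 0.001, -1.0]]
force: [0.6, 0.8, 0.1]
opening: 0.802
```

Call:
{"op": "servo_tool", "data": {"increments": [[0.2,[0,-30,-10],0],[0.2,[0,-50,0],0],[0.2,[20,-55,0],0],[0.2,[20,-45,0],0],[0.2,[0,-10,0],0]]}}

```text
time_s: 41.35
position: [0.4319, 0.2472, 0.1928]
tcp_rot: [[-0.097, 0.995, -0.001], [0.995, 0.097, -0.0], [0.0, -0.001, -1.0]]
force: [0.8, -1.0, -0.6]
opening: 0.8
```

Run:
```python
from h import *
print(bot.read_state()["position"],bot.read_state()["time_s"])
for c in("scene","top"):
    im,d=bot.capture(c); cv2.imwrite(f"pics/f_{c}.png",im); P,u,v=cloud(c,d)
    for n,x,y,r,z0,z1 in(("control",.641,.0937,.0115,.015,.062),("bottle",.6345,.159,.018,.012,.06),("jar",.6285,.2248,.025,.012,.045),("pot",.6225,.29,.0152,.022,.036),("beaker",.634,-.197,.031,.065,.128)):
        Q=P[(np.hypot(P[:,0]-x,P[:,1]-y)<r+.007)&(P[:,2]>z0)&(P[:,2]<z1)]; print(c,n,len(Q),circ(Q,r).round(4) if len(Q)>20 else "")
    for n,x,y,R,zt in(("control",.641,.0937,.02,.066),("bottle",.6345,.159,.02,.09),("jar",.6285,.2248,.03,.059),("pot",.6225,.29,.025,.036),("cover",.634,-.197,.045,.136),("knob",.634,-.197,.02,.163)):
        Q=P[(np.hypot(P[:,0]-x,P[:,1]-y)<R)&(P[:,2]>zt)&(P[:,2]<zt+.012)]
        if len(Q)>5: print("  top of",n,len(Q),np.round(cv2.minEnclosingCircle((Q[:,:2]*1000).astype(np.float32))[0],1),np.median(Q[:,2]).round(4))
```

```text
[0.43186156 0.24723393 0.19284958] 41.35
scene control 173 [0.6404 0.094 ]
scene bottle 270 [0.6341 0.1588]
scene jar 266 [0.6269 0.2252]
scene pot 143 [0.6234 0.2902]
scene beaker 764 [ 0.6812 -0.1712]
  top of control 102 [641.2  94. ] 0.0713
  top of bottle 144 [634.6 158.8] 0.0961
  top of jar 489 [627.8 224.1] 0.0641
  top of pot 123 [621.8 290.9] 0.0392
  top of cover 932 [ 633.9 -197.8] 0.1423
  top of knob 90 [ 635.  -197.7] 0.1698
top control 98 [0.642  0.0937]
top bottle 155 [0.6356 0.1585]
top jar 165 [0.5935 0.1981]
top pot 97 [0.6216 0.2895]
top beaker 463 [ 0.589  -0.1646]
  top of control 95 [641.4  93.6] 0.0709
  top of bottle 129 [634.6 158.4] 0.0958
  top of jar 469 [627.5 224.6] 0.0638
  top of pot 101 [622.9 291.4] 0.0395
  top of cover 1055 [ 633.2 -198.1] 0.142
  top of knob 95 [ 633.2 -197.5] 0.1698
```

View pics/f_scene.png

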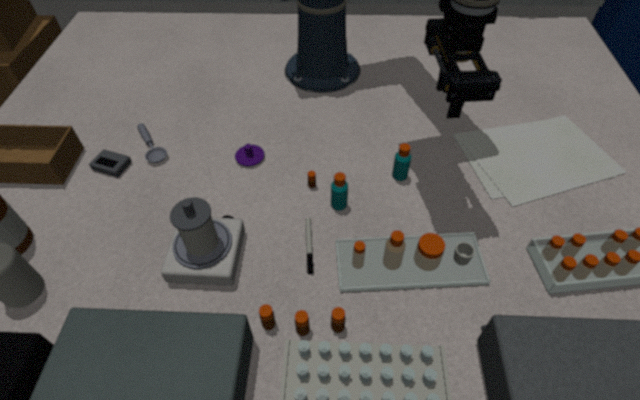

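View pics/f_top.png

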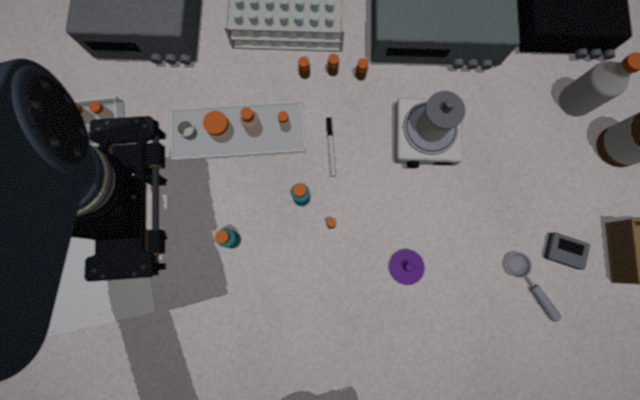

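Everything stands in place and upright, and the gripper is clear. Handing in.

Run:
```python
from rig import bot
print(bot.hand_in())
```

```text
the job is handed in; nothing more can be done
None
```

I set the bench up in the order asked and handed it in at about 41 s. The beaker went onto the stirrer's plate, then its grey cover. Then I put the bottle next to the control vial and the jar next to the rinse pot. I didn't touch the turquoise bottles or the purple cover.

**Last checks (both fixed cameras, positions in m):**

| Item | Measured at | Aimed at |
|---|---|---|
| Beaker and cover | disc centre (0.6335, -0.198), knob top z 0.170 | plate centre (0.633, -0.1975), z 0.169 |
| Bottle | (0.6346, 0.1587) | (0.6348, 0.159) |
| Jar | (0.6277, 0.2245), about 1 mm off in x | (0.6286, 0.225) |

The heights of all the tops fit everything standing upright, and the gripper was clear of everything.

**What went wrong or disagreed:**
- **Cover:** my first grasp closed on air above the knob. The wrist camera showed the fingers ending about 33 mm short of the reported TCP. The cover had not moved, and I grasped lower from then on.
- **Final circle fits:** those for the beaker in both views, and for the jar in the top view, picked up points that weren't theirs, so I discarded them. I judged the beaker's final position by its cover and knob, and the jar's mainly by its lid.

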